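# Put the kiln posts away

## Robot

A 6-joint arm with a two-finger parallel gripper is mounted at the origin on the work surface. World frame = base frame: x ahead of the robot, y to its left, z up, the work surface at z = 0. Lengths are in m, angles in rad, forces in N, time in s.
With the tool pointing down it reaches from about 0.375 to 0.9 m from the base axis. Payload 3.1 kg.
Tool frame: the origin (TCP) lies at the very end of the fingers, on their centre line; the grasp point (between the pads) lies 19 mm behind it; z points along the fingers, y is the line along which they close (so a half turn about z gives the same grasp; the last joint's range is limited). The gripper opens to 85 mm and grips with 20 to 120 N. Pads are 22 mm wide; open, the fingers measure 114 mm over their backs; the gripper's body (76 mm by 85 mm) begins 54 mm behind the grasp point. The pads swing forward as they close: fully open they stand 13 mm farther back than shut.
Start: joints at [-1.5, 0.527, 1.433, -0, 1.181, -0.178], TCP at [0.155, -0.606, 0.204] pointing down, gripper open.
Joint ranges: [-3.08, 3.08], [-0.75, 2.2], [0.22, 2.44], [-1.43, 4.57], [0, 2.65], [-2.85, 2.85]. Speed limits (rad/s): [2.79, 2.79, 3.14, 3.14, 3.14, 3.14].

## Interface

Orientations are given as a unit quaternion [x, y, z, w].
In Python, from station import telemetry, snapshot, ticket gives the robot as it stands.
- The arm moves only by the tool move_arm, never from a script. Its argument "commands" is text: rows parted by semicolons, each of 7 numbers parted by spaces: the shift along the tool's x, y, z in mm, then the turn, a rotation vector about the tool's x, y, z in degrees, then the opening, from -1 (shut) to 1 (fully open). A call has exactly 5 rows; each row is the pose to reach, as a shift and turn from the pose commanded when the call began, along the tool's axes at that moment; what a row does not reach only later rows make up. A row lasts 1/8 s, in which the tool goes at most 62.5 mm and 10.7 degrees, less where a joint would pass 70% of its speed; a pose out of reach is approached as far as the arm can. A call with a gripper value outside its range is refused whole. The fingers move at their own pace and stop on an object; "grip_force" is the grip in N (left out, the last holds). Time passes only in rows, so rows that repeat a pose let the fingers close, or fill a call up. It gives the time, the measured TCP pose, the force, the opening and the grip force at its end, in the units of the state.
- telemetry.sense(): the state, without advancing time (a new reading comes with each control period).
- snapshot(name): name is "scene" or "top"; returns a dict with "image" (480x640x3 uint8, red, green, blue), "fx", "fy", "cx", "cy" (pixels), "pose" (4x4, takes a point from camera to world coordinates). Camera axes: x right, y down, z forward; pixel columns grow to the right and rows downward; lengths in m; the calibration is good to about 2 mm. A picture is of the moment at which its call begins. There is no depth.
- ticket.sign_off(): hands the job in; it is judged then, once.
The state is a dict: "t": time; "q": joint angles; "qd": joint speeds; "tau": joint torques, N m; "tcp_pos": TCP position; "tool_rot": TCP orientation; "force": force on the tool from outside, world axes, zero at the start; "ft_torque": the same for the moment, N m; "finger_gap": opening from 0.0 (shut) to 1.0 (fully open); "gripper_force": force on a finger pad.
Only numpy, scipy, OpenCV 4.12 (cv2) and the standard library are available. Lean on these libraries where they do the work, as an engineer would, in place of code of your own. Each camera call takes 0.05 s, during which the arm holds its last target. There are 200 camera calls.

## Task

The hollow kiln posts on the peg rack are dry. Pull the blue-fronted drawer all the way out to its stop, lift every post up and off its peg, and stack them in the drawer as a pyramid lying lengthwise: three in the grooves, the others saddled in the gaps on top. Then push the drawer fully shut with the pyramid still standing, and do not knock over the cup or the beaker standing about.

Things in the scene. Friction and masses are not known exactly. Their poses are not given: they have to be found in the camera images.
- cabinet: plywood cabinet, 240 deep x 200 wide x 180 mm high, fixed to the table. Origin on the table under the centre of its front face; its x axis points from the front face into the cabinet, y to its left side as the robot sees it. The drawer comes out along its -x.
- drawer (a joint): how far the drawer is out, 0 shut to 0.18 m at its stop; 2 N of friction. Blue front panel, 14 mm thick, top 166 mm above the table. Behind it, between a front ledge and a back ledge (75 mm above the floor), a well 160 mm wide and 128 long, its middle 85 mm behind the panel, floor 28 mm above the table, side walls 85 mm high; ribs 7 mm high make three lengthwise grooves, pitch 48 mm.
- handle (a point): middle of the drawer's steel bar handle: bar of 10 mm diameter, 100 mm long along y, 145 mm above the table and 42 mm ahead of the front panel; moves with the drawer.
- rack: low wooden rack, fixed. Origin on the table under its rail's front face (rail top 93 mm). Six steel pegs at y = -155 to 155 mm, pitch 62, stick out along its -x, 78 mm above the table: rods of 7 mm diameter, 104 mm long, then the tip turns up 5 mm (ends at 114). Brackets below fill the first 28 mm. A 15 mm thick deck reaches 120 mm ahead of the rail; uprights 125 mm high at the ends.
- post1: kiln post: cream ceramic tube, outer diameter 46, bore 22, length 66 mm, 0.18 kg, hanging with a peg through its bore (may be absent). Origin at its centre, x axis along the bore.
- post2: kiln post: cream ceramic tube, outer diameter 46, bore 22, length 66 mm, 0.18 kg, hanging with a peg through its bore (may be absent). Origin at its centre, x axis along the bore.
- post3: kiln post: cream ceramic tube, outer diameter 46, bore 22, length 66 mm, 0.18 kg, hanging with a peg through its bore (may be absent). Origin at its centre, x axis along the bore.
- post4: kiln post: cream ceramic tube, outer diameter 46, bore 22, length 66 mm, 0.18 kg, hanging with a peg through its bore (may be absent). Origin at its centre, x axis along the bore.
- post5: kiln post: cream ceramic tube, outer diameter 46, bore 22, length 66 mm, 0.18 kg, hanging with a peg through its bore (may be absent). Origin at its centre, x axis along the bore.
- post6: kiln post: cream ceramic tube, outer diameter 46, bore 22, length 66 mm, 0.18 kg, hanging with a peg through its bore (may be absent). Origin at its centre, x axis along the bore.
- base_l (a point): centre of a post lying in the left (+y) groove; moves with the drawer.
- base_m (a point): centre of a post lying in the middle groove; moves with the drawer.
- base_r (a point): centre of a post lying in the right (-y) groove; moves with the drawer.
- mid_l (a point): centre of a second-layer post saddled on the left and middle ones; moves with the drawer.
- mid_r (a point): centre of a second-layer post saddled on the middle and right ones; moves with the drawer.
- top (a point): centre of a sixth post saddled on the two second-layer ones; moves with the drawer.
- cup: bisque cup, 84 mm wide, 75 high; bystander; origin under its centre
- beaker: brown stoneware beaker, 66 mm wide, 75 high; bystander; origin under its centre
Things that resemble listed ones, but are neither listed nor needed, are in the scene too. What is shaped like the post6 but pink or red is not meant. What is shaped like the post4 but turquoise is not meant.

How it is judged:
On the way, in this order (a step that is already met when the one before it is completed fails the run):
1. the drawer is pulled out to its stop (value of joint drawer above 0.168 m), for 0.2 s.
2. with the drawer out, every post lies released in the pyramid: three in the grooves, the others in the saddles above (value of joint drawer above 0.15 m and x of post1 in the frame of base_m between -0.035 and 0.035 m and y of post1 in the frame of base_m between -0.054 and 0.054 m and (z of post1 in the frame of base_m between -0.006 and 0.006 m or z of post1 in the frame of base_m between 0.0332 and 0.0452 m or z of post1 in the frame of base_m between 0.0725 and 0.0845 m) and angle between the x axis of each of post1, post2, post3, post4, post5, post6 and the x axis of cabinet, either way round below 0.25 rad and x of post2 in the frame of base_m between -0.035 and 0.035 m and y of post2 in the frame of base_m between -0.054 and 0.054 m and (z of post2 in the frame of base_m between -0.006 and 0.006 m or z of post2 in the frame of base_m between 0.0332 and 0.0452 m or z of post2 in the frame of base_m between 0.0725 and 0.0845 m) and x of post3 in the frame of base_m between -0.035 and 0.035 m and y of post3 in the frame of base_m between -0.054 and 0.054 m and (z of post3 in the frame of base_m between -0.006 and 0.006 m or z of post3 in the frame of base_m between 0.0332 and 0.0452 m or z of post3 in the frame of base_m between 0.0725 and 0.0845 m) and x of post4 in the frame of base_m between -0.035 and 0.035 m and y of post4 in the frame of base_m between -0.054 and 0.054 m and (z of post4 in the frame of base_m between -0.006 and 0.006 m or z of post4 in the frame of base_m between 0.0332 and 0.0452 m or z of post4 in the frame of base_m between 0.0725 and 0.0845 m) and x of post5 in the frame of base_m between -0.035 and 0.035 m and y of post5 in the frame of base_m between -0.054 and 0.054 m and (z of post5 in the frame of base_m between -0.006 and 0.006 m or z of post5 in the frame of base_m between 0.0332 and 0.0452 m or z of post5 in the frame of base_m between 0.0725 and 0.0845 m) and x of post6 in the frame of base_m between -0.035 and 0.035 m and y of post6 in the frame of base_m between -0.054 and 0.054 m and (z of post6 in the frame of base_m between -0.006 and 0.006 m or z of post6 in the frame of base_m between 0.0332 and 0.0452 m or z of post6 in the frame of base_m between 0.0725 and 0.0845 m) and contact force between the fingers and post1 below 0.05 N and contact force between the fingers and post2 below 0.05 N and contact force between the fingers and post3 below 0.05 N and contact force between the fingers and post4 below 0.05 N and contact force between the fingers and post5 below 0.05 N and contact force between the fingers and post6 below 0.05 N and linear speed of each of post1, post2, post3, post4, post5, post6 below 0.03 m/s), for 0.3 s.
At the end, for the whole second after the job is handed in: The drawer is shut to within 8 mm, and inside it every post lies at rest in the pyramid (centre within 6 mm in height of the groove, second or top layer, over the grooves, within 35 mm lengthwise of the marked places), its bore within 0.25 rad of the drawer's length (value of joint drawer below 0.008 m and x of post1 in the frame of base_m between -0.035 and 0.035 m and y of post1 in the frame of base_m between -0.054 and 0.054 m and (z of post1 in the frame of base_m between -0.006 and 0.006 m or z of post1 in the frame of base_m between 0.0332 and 0.0452 m or z of post1 in the frame of base_m between 0.0725 and 0.0845 m) and angle between the x axis of each of post1, post2, post3, post4, post5, post6 and the x axis of cabinet, either way round below 0.25 rad and x of post2 in the frame of base_m between -0.035 and 0.035 m and y of post2 in the frame of base_m between -0.054 and 0.054 m and (z of post2 in the frame of base_m between -0.006 and 0.006 m or z of post2 in the frame of base_m between 0.0332 and 0.0452 m or z of post2 in the frame of base_m between 0.0725 and 0.0845 m) and x of post3 in the frame of base_m between -0.035 and 0.035 m and y of post3 in the frame of base_m between -0.054 and 0.054 m and (z of post3 in the frame of base_m between -0.006 and 0.006 m or z of post3 in the frame of base_m between 0.0332 and 0.0452 m or z of post3 in the frame of base_m between 0.0725 and 0.0845 m) and x of post4 in the frame of base_m between -0.035 and 0.035 m and y of post4 in the frame of base_m between -0.054 and 0.054 m and (z of post4 in the frame of base_m between -0.006 and 0.006 m or z of post4 in the frame of base_m between 0.0332 and 0.0452 m or z of post4 in the frame of base_m between 0.0725 and 0.0845 m) and x of post5 in the frame of base_m between -0.035 and 0.035 m and y of post5 in the frame of base_m between -0.054 and 0.054 m and (z of post5 in the frame of base_m between -0.006 and 0.006 m or z of post5 in the frame of base_m between 0.0332 and 0.0452 m or z of post5 in the frame of base_m between 0.0725 and 0.0845 m) and x of post6 in the frame of base_m between -0.035 and 0.035 m and y of post6 in the frame of base_m between -0.054 and 0.054 m and (z of post6 in the frame of base_m between -0.006 and 0.006 m or z of post6 in the frame of base_m between 0.0332 and 0.0452 m or z of post6 in the frame of base_m between 0.0725 and 0.0845 m) and linear speed of each of post1, post2, post3, post4, post5, post6 below 0.03 m/s); the robot touches nothing.
It fails at once if the cup is knocked over (angle between cup's own z axis and vertical above 0.5 rad).
It fails at once if the beaker is knocked over (angle between beaker's own z axis and vertical above 0.5 rad).
Of post1, post2, post3, post4, post5, post6 only 4 to 6 are there at a start; the rules pass over those that are not, and their reading is None.
At some moment in a run one of post1, post2, post3, post4, post5, post6 may be knocked a few centimetres aside while the robot is not near it.
Once in a run the grip may slacken for a moment while it holds something.
It also fails if it takes over 208 s, if anything falls off the work surface, if the arm or the gripper's body presses on something with over 40 N, if the wrist force passes 120 N, or if a joint passes its speed limit or range.

## Working session

There is one attempt and no reset: what is moved stays moved. The work goes in short steps, Python scripts to look and compute and a tool call to move; the robot and the scene stay as the last step left them, time stands still between calls to the robot, and variables do not carry over. Pictures are saved under pics/ and viewed, at most 14 in all, crops included, and the job is handed in when it is done.

Besides the shell and the picture viewer there is one more tool, called after "Emit:" in YAML: its name, and indented under it one key for each argument. move_arm: Moves the arm, as the interface text tells. Its arguments: {"type":"object","properties":{"commands":{"type":"string"},"grip_force":{"type":"number"}},"required":["commands"]}

```bash
ls; mkdir -p pics; python3 - <<'E'
from station import telemetry, snapshot
import cv2,numpy as np
s=telemetry.sense(); print(s)
for n in("scene","top"):
    d=snapshot(n); cv2.imwrite(f"pics/{n}0.png",d["image"][:,:,::-1]); print(n,d["fx"],d["fy"],d["cx"],d["cy"],np.round(d["pose"],4).tolist())
E
```

```text
pics
{'t': 0.0, 'q': array([-1.49950179e+00,  5.28472344e-01,  1.43391680e+00,  8.63634115e-06,
        1.18139741e+00, -1.78492665e-01]), 'qd': array([ 0.00037909, -0.00091213, -0.0004761 , -0.00034394, -0.00154846,
        0.00072364]), 'tau': array([-2.05546708e-04, -4.42357707e+01, -1.78023702e+01, -3.29150462e-04,
        8.39666318e-03,  5.17661775e-06]), 'tcp_pos': array([ 0.15447754, -0.60480144,  0.20302528]), 'tool_rot': array([ 9.92210535e-01,  1.24567457e-01,  6.27547085e-05, -1.09516068e-03]), 'force': array([ 0.34307877, -1.14083132, -0.35473423]), 'ft_torque': array([-0.00498898, -0.06693238, -0.02839276]), 'gripper_force': 0.0, 'finger_gap': 0.9992717070451019}
scene 472.2973732176796 472.2973732176796 318.9750020462027 239.4216886192277 [[-0.8832, 0.3348, -0.3283, 0.8704], [0.4688, 0.6479, -0.6004, 0.6631], [0.0117, -0.6842, -0.7292, 0.9168], [0.0, 0.0, 0.0, 1.0]]
top 618.0636245961633 618.0636245961633 317.23107564489095 232.82006134822814 [[0.0296, -0.9913, 0.1282, 0.3043], [-0.9995, -0.0302, -0.0021, -0.0174], [0.006, -0.1281, -0.9917, 1.7106], [0.0, 0.0, 0.0, 1.0]]
```

View pics/scene0.png

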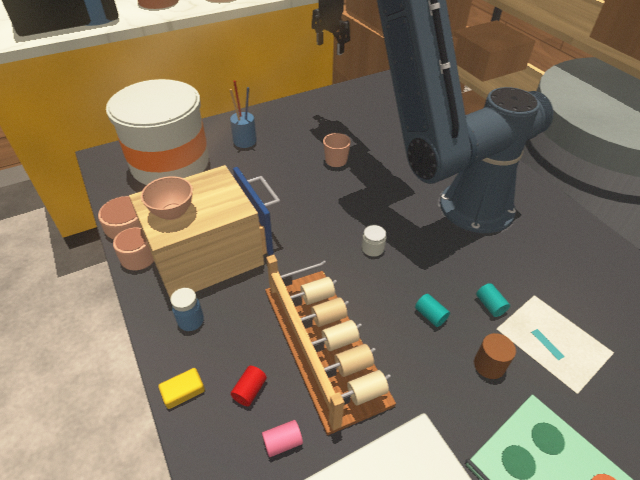

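View pics/top0.png

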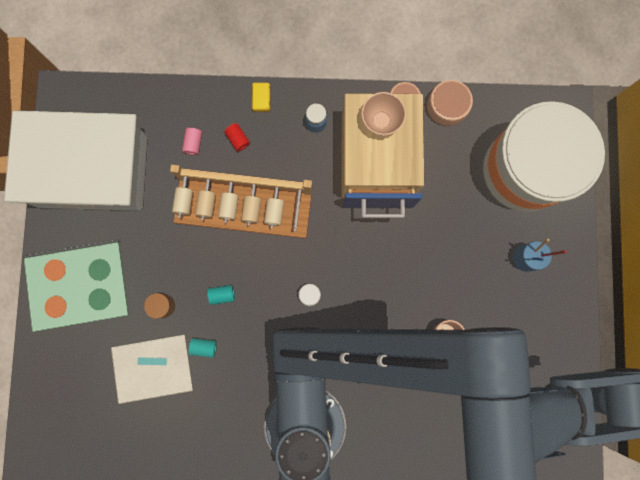

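The scene shows five posts on the rack (top view, pixels 180–275, 205), with the peg at (297,205) empty. The cabinet is at (382,150) with its handle bar at (383,215). The brown beaker is at (158,305), the bisque cup at (450,330), and a white jar at (310,295).

```bash
python3 - <<'E'
import cv2
a=cv2.imread("pics/top0.png")
cv2.imwrite("pics/c1.png",cv2.resize(a[155:245,165:315],None,fx=5.3,fy=5.3,interpolation=cv2.INTER_CUBIC))
cv2.imwrite("pics/c2.png",cv2.resize(a[85:225,330:435],None,fx=4.2,fy=4.2,interpolation=cv2.INTER_CUBIC))
E
```

```text
(no output)
```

View pics/c1.png

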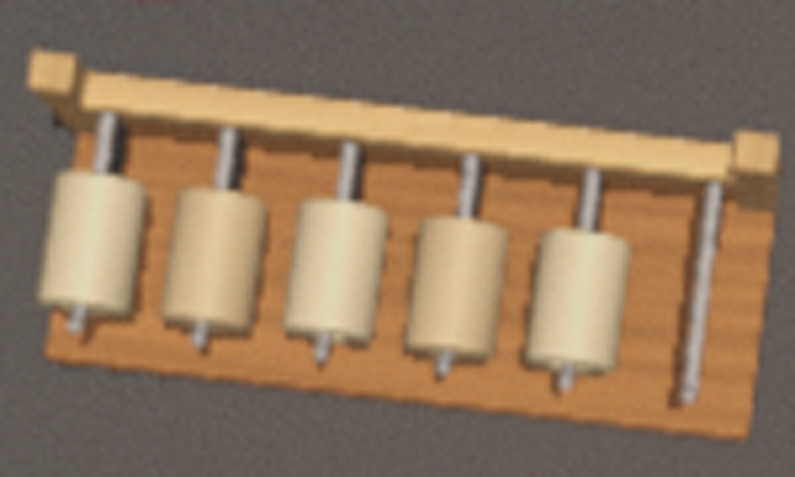

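View pics/c2.png

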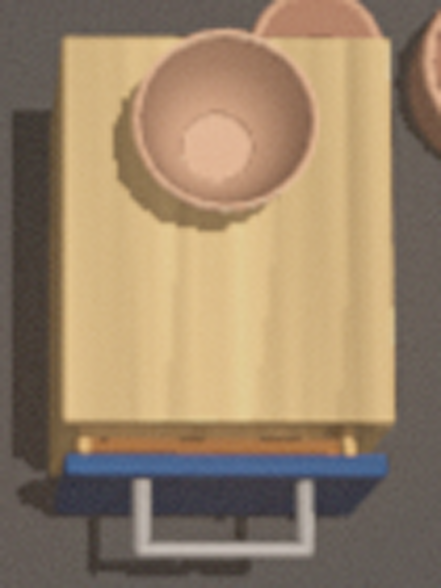

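The crops show the drawer already slightly ajar. The panel top's back edge is at crop (225,456), the handle bar at (225,548), and the peg tips and posts are clearly visible. Next I'll compute world poses.

```bash
cat > h.py <<'E'
from station import telemetry, snapshot
import cv2,numpy as np
from scipy.spatial.transform import Rotation as R
def ray(d,u,v,z):
    P=np.array(d["pose"]);r=P[:3,:3]@[(u-d["cx"])/d["fx"],(v-d["cy"])/d["fy"],1]
    return P[:3,3]+r*(z-P[2,3])/r[2]
def proj(d,p):
    P=np.array(d["pose"]);c=P[:3,:3].T@(np.asarray(p,float)-P[:3,3])
    return c[0]/c[2]*d["fx"]+d["cx"],c[1]/c[2]*d["fy"]+d["cy"]
def fr(o,yaw):
    c,s=np.cos(yaw),np.sin(yaw)
    return lambda x,y,z=0:np.array([o[0]+c*x-s*y,o[1]+s*x+c*y,z])
E
python3 - <<'E'
from h import *
d=snapshot("top")
c2=lambda u,v,z:ray(d,330+u/4.2,85+v/4.2,z)
c1=lambda u,v,z:ray(d,165+u/5.3,155+v/5.3,z)
f=lambda n,p:print(n,np.round(p,4))
for n,u,v,z in[("BL",63,37,.18),("BR",391,37,.18),("FL",63,422,.18),("FR",394,422,.18),("panBackL",68,456,.166),("panBackR",387,456,.166),("hL",142,548,.148),("hR",308,548,.148)]: f(n,c2(u,v,z))
for n,u,v,z in[("deckL",45,360,.015),("deckR",745,437,.015),("railL",82,105,.093),("railR",728,178,.093),("upL",30,90,.125),("upR",778,177,.125)]:f(n,c1(u,v,z))
for i,(u,v) in enumerate([(75,330),(200,348),(320,362),(442,375),(563,389),(686,400)]): f("tip%d"%i,c1(u,v,.083))
for i,(a,b,c,e) in enumerate([(102,175,84,308),(223,190,207,330),(343,203,328,337),(464,220,450,353),(585,234,570,370)]):
    f("post%d"%i,np.r_[c1(a,b,.0935),c1(c,e,.0935)])
for n,u,v in[("jar",310,295),("beaker",158,305),("cup",450,328)]: f(n,ray(d,u,v,.075))
E
```

```text
BL [ 0.8647 -0.0813  0.18  ]
BR [ 0.8711 -0.2824  0.18  ]
FL [ 0.6246 -0.0871  0.18  ]
FR [ 0.6308 -0.286   0.18  ]
panBackL [ 0.6067 -0.0912  0.166 ]
panBackR [ 0.6127 -0.2844  0.166 ]
hL [ 0.5546 -0.1385  0.148 ]
hR [ 0.5577 -0.2397  0.148 ]
deckL [0.539  0.3775 0.015 ]
deckR [0.5096 0.0109 0.015 ]
railL [0.6583 0.3485 0.093 ]
railR [0.6309 0.0223 0.093 ]
upL [0.658  0.3673 0.125 ]
upR [ 0.6257 -0.0031  0.125 ]
tip0 [0.5452 0.3476 0.083 ]
tip1 [0.538  0.2844 0.083 ]
tip2 [0.5327 0.224  0.083 ]
tip3 [0.528  0.1626 0.083 ]
tip4 [0.5228 0.1017 0.083 ]
tip5 [0.5191 0.0399 0.083 ]
post0 [0.6226 0.3363 0.0935 0.5549 0.3414 0.0935]
post1 [0.6169 0.2752 0.0935 0.5457 0.2795 0.0935]
post2 [0.6121 0.2148 0.0935 0.544  0.219  0.0935]
post3 [0.6053 0.1538 0.0935 0.5378 0.1579 0.0935]
post4 [0.6001 0.093  0.0935 0.531  0.0978 0.0935]
jar [ 0.3501 -0.0067  0.075 ]
beaker [0.3121 0.3912 0.075 ]
cup [ 0.275  -0.3759  0.075 ]
```

Emit:
move_arm:
  commands: "0 0 40 0 0 -10 0.55; 0 0 80 0 0 -20 0.55; 0 0 120 0 0 -30 0.55; 0 0 160 0 0 -40 0.55; 0 0 190 0 0 -50 0.55"
  grip_force: 40

```text
t: 0.78
tcp_pos: [0.1544, -0.6045, 0.0119]
tool_rot: [0.845, 0.535, 0.001, -0.001]
force: [0.8, -0.6, 0.9]
finger_gap: 0.774
gripper_force: 0.0
```

Emit:
move_arm:
  commands: "0 0 0 0 0 -10 0.55; 0 0 0 0 0 -20 0.55; 0 0 0 0 0 -27.4 0.55; 0 0 2 0 0 -27.4 0.55; 0 0 4 0 0 -27.4 0.55"

```text
t: 1.4
tcp_pos: [0.1545, -0.6055, 0.0097]
tool_rot: [0.697, 0.717, 0.0, -0.0]
force: [0.5, 0.4, 1.1]
finger_gap: 0.777
gripper_force: 0.0
```

Emit:
move_arm:
  commands: "0 0 1 0 0 0 0.55; 0 0 2 0 0 0 0.55; 0 0 3 0 0 0 0.55; 0 0 4 0 0 0 0.55; 0 0 5 0 0 0 0.55"

```text
t: 2.02
tcp_pos: [0.1545, -0.6056, 0.005]
tool_rot: [0.696, 0.718, -0.0, 0.0]
force: [0.4, -0.2, -0.4]
finger_gap: 0.774
gripper_force: 0.0
```

Emit:
move_arm:
  commands: "0 0 1 0 0 0 0.55; 0 0 2 0 0 0 0.55; 0 0 3 0 0 0 0.55; 0 0 4 0 0 0 0.55; 0 0 5 0 0 0 0.55"

```text
t: 2.65
tcp_pos: [0.1545, -0.6056, -0.0001]
tool_rot: [0.696, 0.718, 0.0, -0.0]
force: [0.2, -0.1, -0.3]
finger_gap: 0.774
gripper_force: 0.0
```

Emit:
move_arm:
  commands: "0 0 0.5 0 0 0 0.55; 0 0 1 0 0 0 0.55; 0 0 1.5 0 0 0 0.55; 0 0 2 0 0 0 0.55; 0 0 2 0 0 0 0.55"

```text
t: 3.28
tcp_pos: [0.1545, -0.6055, -0.002]
tool_rot: [0.696, 0.718, 0.0, -0.0]
force: [0.1, -0.3, 0.3]
finger_gap: 0.776
gripper_force: 0.0
```

Emit:
move_arm:
  commands: "0 0 0.5 0 0 0 0.55; 0 0 1 0 0 0 0.55; 0 0 1.5 0 0 0 0.55; 0 0 2 0 0 0 0.55; 0 0 2 0 0 0 0.55"

```text
t: 3.9
tcp_pos: [0.1546, -0.6055, -0.004]
tool_rot: [0.696, 0.718, 0.0, -0.0]
force: [-0.2, -0.4, -0.8]
finger_gap: 0.772
gripper_force: 0.0
```

Emit:
move_arm:
  commands: "0 0 0.5 0 0 0 0.55; 0 0 1 0 0 0 0.55; 0 0 1.5 0 0 0 0.55; 0 0 1.5 0 0 0 0.55; 0 0 1.5 0 0 0 0.55"

```text
t: 4.53
tcp_pos: [0.1545, -0.6056, -0.0055]
tool_rot: [0.696, 0.718, -0.0, -0.0]
force: [0.3, 0.4, -0.5]
finger_gap: 0.774
gripper_force: 0.0
```

Emit:
move_arm:
  commands: "0 0 0.5 0 0 0 0.55; 0 0 1 0 0 0 0.55; 0 0 1.5 0 0 0 0.55; 0 0 1.5 0 0 0 0.55; 0 0 1.5 0 0 0 0.55"

```text
t: 5.15
tcp_pos: [0.1545, -0.6056, -0.007]
tool_rot: [0.696, 0.718, 0.0, -0.0]
force: [0.1, 0.4, -0.5]
finger_gap: 0.775
gripper_force: 0.0
```

Emit:
move_arm:
  commands: "0 0 0.5 0 0 0 0.55; 0 0 1 0 0 0 0.55; 0 0 1.5 0 0 0 0.55; 0 0 1.5 0 0 0 0.55; 0 0 1.5 0 0 0 0.55"

```text
t: 5.78
tcp_pos: [0.1545, -0.6056, -0.0085]
tool_rot: [0.696, 0.718, -0.0, 0.0]
force: [-0.9, 0.7, -0.5]
finger_gap: 0.776
gripper_force: 0.0
```

Emit:
move_arm:
  commands: "0 0 0.5 0 0 0 0.55; 0 0 1 0 0 0 0.55; 0 0 1.5 0 0 0 0.55; 0 0 1.5 0 0 0 0.55; 0 0 1.5 0 0 0 0.55"

```text
t: 6.4
tcp_pos: [0.1545, -0.6056, -0.01]
tool_rot: [0.696, 0.718, -0.0, -0.0]
force: [-0.6, -0.2, -0.2]
finger_gap: 0.772
gripper_force: 0.0
```

Emit:
move_arm:
  commands: "0 0 0.5 0 0 0 0.55; 0 0 1 0 0 0 0.55; 0 0 1.5 0 0 0 0.55; 0 0 2 0 0 0 0.55; 0 0 2 0 0 0 0.55"

```text
t: 7.02
tcp_pos: [0.1545, -0.6055, -0.0121]
tool_rot: [0.696, 0.718, 0.0, -0.0]
force: [-0.4, 0.1, 0.2]
finger_gap: 0.775
gripper_force: 0.0
```

```bash
python3 - <<'E'
from h import *
d=snapshot("top"); print(proj(d,(.1545,-.6056,0)))
a=d["image"][:,:,::-1][300:470,460:640]
s=snapshot("scene"); print(proj(s,(.1545,-.6056,0)))
b=s["image"][:,:,::-1][:200,240:440]
cv2.imwrite("pics/t1.png",np.hstack([cv2.resize(a,(400,378)),cv2.resize(b,(378,378))]))
E
```

```text
(np.float64(528.3447350910171), np.float64(374.69911423583903))
(np.float64(326.59352401937093), np.float64(116.20482669299072))
```

View pics/t1.png

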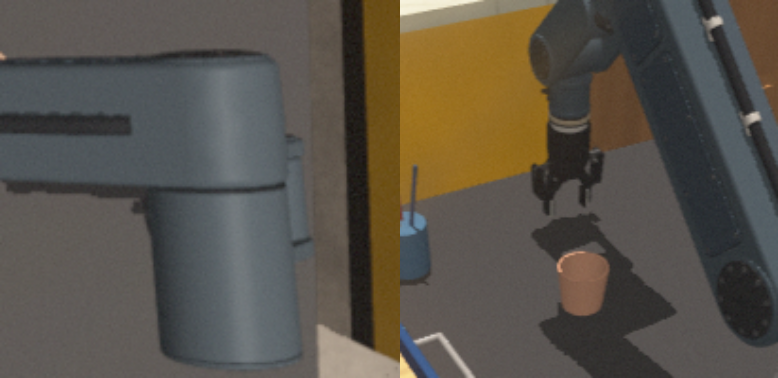

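The gripper tips at crop (565,212) still show a gap above their shadow, so I'll keep feeling downward.

Emit:
move_arm:
  commands: "0 0 0.5 0 0 0 0.55; 0 0 1 0 0 0 0.55; 0 0 1.5 0 0 0 0.55; 0 0 2 0 0 0 0.55; 0 0 2 0 0 0 0.55"

```text
t: 7.75
tcp_pos: [0.1545, -0.6055, -0.0141]
tool_rot: [0.696, 0.718, 0.0, -0.0]
force: [-0.8, -0.5, 0.1]
finger_gap: 0.776
gripper_force: 0.0
```

Emit:
move_arm:
  commands: "0 0 0.5 0 0 0 0.55; 0 0 1 0 0 0 0.55; 0 0 1.5 0 0 0 0.55; 0 0 2 0 0 0 0.55; 0 0 2 0 0 0 0.55"

```text
t: 8.38
tcp_pos: [0.1545, -0.6055, -0.016]
tool_rot: [0.696, 0.718, 0.0, -0.0]
force: [0.3, 0.3, -0.2]
finger_gap: 0.777
gripper_force: 0.0
```

Emit:
move_arm:
  commands: "0 0 0.5 0 0 0 0.55; 0 0 1 0 0 0 0.55; 0 0 1.5 0 0 0 0.55; 0 0 2 0 0 0 0.55; 0 0 2 0 0 0 0.55"

```text
t: 9.0
tcp_pos: [0.1545, -0.6055, -0.0181]
tool_rot: [0.696, 0.718, 0.0, -0.0]
force: [0.0, -1.2, 0.0]
finger_gap: 0.777
gripper_force: 0.0
```

```bash
python3 - <<'E'
from h import *
s=snapshot("scene"); 
for x in(-.035,0,.035):
  for z in(.02,.01,0,-.018): print(x,z,np.round(proj(s,(.1545+x,-.6055,z)),1))
b=s["image"][:,:,::-1][60:140,280:370]
cv2.imwrite("pics/t2.png",cv2.resize(b,None,fx=6.5,fy=6.5,interpolation=cv2.INTER_CUBIC))
E
```

```text
-0.035 0.02 [335.5 108.8]
-0.035 0.01 [335.4 111.3]
-0.035 0 [335.3 113.8]
-0.035 -0.018 [335.1 118.2]
0 0.02 [326.7 111.2]
0 0.01 [326.7 113.7]
0 0 [326.6 116.2]
0 -0.018 [326.5 120.6]
0.035 0.02 [317.9 113.7]
0.035 0.01 [317.9 116.2]
0.035 0 [317.8 118.7]
0.035 -0.018 [317.8 123.1]
```

View pics/t2.png

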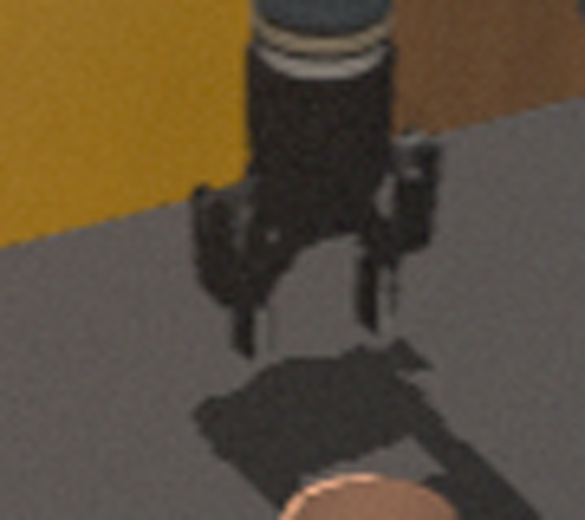

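The finger tips at crop (245,355) and (372,330) project to about 16 mm above the table, although the reported TCP is at -18 mm. I'll continue to contact to get the real offset.

Emit:
move_arm:
  commands: "0 0 1 0 0 0 0.55; 0 0 2 0 0 0 0.55; 0 0 3 0 0 0 0.55; 0 0 4 0 0 0 0.55; 0 0 5 0 0 0 0.55"

```text
t: 9.68
tcp_pos: [0.1545, -0.6056, -0.0231]
tool_rot: [0.696, 0.718, 0.0, -0.0]
force: [-0.1, -0.5, 0.4]
finger_gap: 0.773
gripper_force: 0.0
```

Emit:
move_arm:
  commands: "0 0 1 0 0 0 0.55; 0 0 2 0 0 0 0.55; 0 0 3 0 0 0 0.55; 0 0 4 0 0 0 0.55; 0 0 4 0 0 0 0.55"

```text
t: 10.3
tcp_pos: [0.1545, -0.6055, -0.0271]
tool_rot: [0.696, 0.718, 0.0, -0.0]
force: [0.6, -0.4, 0.4]
finger_gap: 0.779
gripper_force: 0.0
```

Emit:
move_arm:
  commands: "0 0 1 0 0 0 0.55; 0 0 1.5 0 0 0 0.55; 0 0 2 0 0 0 0.55; 0 0 2 0 0 0 0.55; 0 0 2 0 0 0 0.55"

```text
t: 10.92
tcp_pos: [0.1545, -0.6056, -0.029]
tool_rot: [0.696, 0.718, -0.0, 0.0]
force: [0.3, 0.7, 1.1]
finger_gap: 0.778
gripper_force: 0.0
```

```bash
python3 - <<'E'
from h import *
import cv2
s=snapshot("scene")
for p in [(.1545,-.6048,.203)]: print(proj(s,p))
b=cv2.imread("pics/scene0.png")[0:80,280:370]
c=s["image"][:,:,::-1][60:140,280:370]
cv2.imwrite("pics/t3.png",cv2.resize(np.hstack([b,c]),None,fx=4.4,fy=4.4,interpolation=cv2.INTER_CUBIC))
E
```

```text
(np.float64(328.1945965722216), np.float64(61.052170162789))
```

View pics/t3.png

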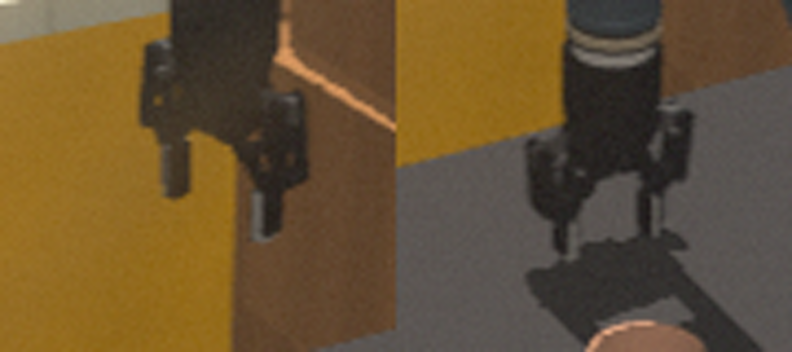

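Emit:
move_arm:
  commands: "0 0 0.5 0 0 0 0.55; 0 0 1 0 0 0 0.55; 0 0 1.5 0 0 0 0.55; 0 0 2 0 0 0 0.55; 0 0 2 0 0 0 0.55"

```text
t: 11.6
tcp_pos: [0.1545, -0.6055, -0.0311]
tool_rot: [0.696, 0.718, 0.0, -0.0]
force: [-0.8, -0.6, -0.6]
finger_gap: 0.771
gripper_force: 0.0
```

Emit:
move_arm:
  commands: "0 0 0.5 0 0 0 0.55; 0 0 1 0 0 0 0.55; 0 0 1.5 0 0 0 0.55; 0 0 2 0 0 0 0.55; 0 0 2 0 0 0 0.55"

```text
t: 12.22
tcp_pos: [0.1545, -0.6055, -0.0331]
tool_rot: [0.696, 0.718, 0.0, -0.0]
force: [-0.6, 0.2, -0.9]
finger_gap: 0.773
gripper_force: 0.0
```

Emit:
move_arm:
  commands: "0 0 0.5 0 0 0 0.55; 0 0 1 0 0 0 0.55; 0 0 1.5 0 0 0 0.55; 0 0 2 0 0 0 0.55; 0 0 2 0 0 0 0.55"

```text
t: 12.85
tcp_pos: [0.1546, -0.6056, -0.0339]
tool_rot: [0.696, 0.718, -0.0, 0.0]
force: [0.1, 1.9, 7.3]
finger_gap: 0.776
gripper_force: 3.7
```

Contact came at reported z = -33.5 mm with a 66 mm opening, which matches the image. So at 66 mm the tips sit 33.5 mm above the reported TCP, and I'll use that.

```bash
cat >> h.py <<'E'
CAB=fr((.6277,-.1866),.029); RACK=fr((.6441,.1841),-.084)
def go(p,yaw,s=None):
    s=s or telemetry.sense(); Q=R.from_quat(s["tool_rot"]); T=R.from_euler("ZX",[yaw,180],degrees=True)
    sh=Q.inv().apply(np.asarray(p)-s["tcp_pos"])*1000; rv=np.degrees((Q.inv()*T).as_rotvec())
    print("shift",np.round(sh,1),"rot",np.round(rv,1)); return sh,rv
E
python3 - <<'E'
from h import *
go((.556,-.1891,.25),91.7)
E
```

```text
shift [ 404.2  413.7 -284. ] rot [-0.  0.  0.]
```

Emit:
move_arm:
  commands: "0 0 -60 0 0 0 0; 0 0 -120 0 0 0 0; 0 0 -180 0 0 0 0; 0 0 -240 0 0 0 -0.06; 0 0 -284 0 0 0 -0.06"

```text
t: 13.48
tcp_pos: [0.1546, -0.6062, 0.2522]
tool_rot: [0.696, 0.718, -0.001, 0.001]
force: [0.4, -0.7, -0.2]
finger_gap: 0.471
gripper_force: 0.0
```

Emit:
move_arm:
  commands: "40 41 0 0 0 0 -0.06; 80 82 0 0 0 0 -0.06; 120 123 0 0 0 0 -0.06; 160 164 0 0 0 0 -0.06; 200 205 0 0 0 0 -0.06"

```text
t: 14.1
tcp_pos: [0.3545, -0.398, 0.249]
tool_rot: [0.697, 0.717, 0.0, 0.0]
force: [1.5, 0.3, -0.8]
finger_gap: 0.473
gripper_force: 0.0
```

Emit:
move_arm:
  commands: "41 42 0 0 0 0 -0.06; 82 84 0 0 0 0 -0.06; 123 126 0 0 0 0 -0.06; 164 168 0 0 0 0 -0.06; 204 208 0 0 0 0 -0.06"

```text
t: 14.72
tcp_pos: [0.5564, -0.1878, 0.249]
tool_rot: [0.696, 0.718, -0.0, 0.0]
force: [-0.4, 0.2, -1.2]
finger_gap: 0.471
gripper_force: 0.0
```

Emit:
move_arm:
  commands: "0 0 30 0 0 0 -0.06; 0 0 55 0 0 0 -0.06; 0 0 55 0 0 0 -0.06; 0 0 55 0 0 0 -0.06; 0 0 55 0 0 0 -0.06"

```text
t: 15.35
tcp_pos: [0.556, -0.1901, 0.1954]
tool_rot: [0.697, 0.717, 0.0, 0.001]
force: [0.8, -1.2, 0.6]
finger_gap: 0.47
gripper_force: 0.0
```

```bash
python3 - <<'E'
from h import *
s=snapshot("scene");d=snapshot("top")
go((.556,-.1891,.098),91.7)
b=s["image"][:,:,::-1][100:260,180:320]
c=d["image"][:,:,::-1][110:250,320:440]
cv2.imwrite("pics/t4.png",np.hstack([cv2.resize(b,None,fx=3,fy=3),cv2.resize(c,(360,480))]))
E
```

```text
shift [ 1.   0.1 97.1] rot [ 0.1  0.1 -0. ]
```

View pics/t4.png

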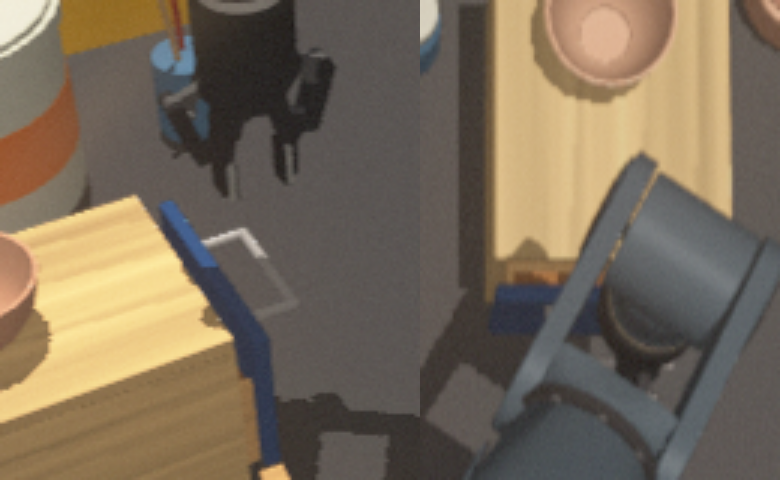

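Fingers are above the handle: tips at full-image (256,165) and (276,161), bar from (263,178) to (277,200). I'll check those against projections.

```bash
python3 - <<'E'
from h import *
s=snapshot("scene")
for z in(.145,.195,.22,.23,.24): print(z,np.round(proj(s,(.556,-.19,z)),1))
for y in(.05,-.05):print(np.round(proj(s,CAB(-.0715,y,.145)),1))
E
```

```text
0.145 [266.4 187.3]
0.195 [264.9 171.5]
0.22 [264.2 163.2]
0.23 [263.9 159.8]
0.24 [263.6 156.4]
[275.3 199.5]
[258.1 176.5]
```

Emit:
move_arm:
  commands: "1 0 40 0 0 0 -0.06; 1 0 70 0 0 0 -0.06; 1 0 85 0 0 0 -0.06; 1 0 97 0 0 0 -0.06; 1 0 97 0 0 0 -0.06"

```text
t: 16.12
tcp_pos: [0.5552, -0.1884, 0.0968]
tool_rot: [0.697, 0.718, -0.0, -0.0]
force: [0.9, 0.2, -0.1]
finger_gap: 0.466
gripper_force: 0.0
```

Emit:
move_arm:
  commands: "0 0 0 0 0 0 -1; 0 0 0 0 0 0 -1; 0 0 0 0 0 0 -1; 0 0 0 0 0 0 -1; 0 0 0 0 0 0 -1"
  grip_force: 40

```text
t: 16.75
tcp_pos: [0.5558, -0.1888, 0.098]
tool_rot: [0.696, 0.718, 0.0, 0.001]
force: [-1.7, 1.1, 5.3]
finger_gap: 0.1
gripper_force: 39.2
```

Emit:
move_arm:
  commands: "0 -15 0 0 0 0 -1; 0 -35 0 0 0 0 -1; 0 -60 0 0 0 0 -1; 0 -85 0 0 0 0 -1; 0 -105 0 0 0 0 -1"

```text
t: 17.38
tcp_pos: [0.4506, -0.1912, 0.098]
tool_rot: [0.697, 0.717, 0.001, 0.001]
force: [2.5, 3.7, 6.4]
finger_gap: 0.092
gripper_force: 40.2
```

Emit:
move_arm:
  commands: "0 -20 0 0 0 0 -1; 0 -35 0 0 0 0 -1; 0 -46 0 0 0 0 -1; 0 -54 0 0 0 0 -1; 0 -58 0 0 0 0 -1"

```text
t: 18.0
tcp_pos: [0.3923, -0.1924, 0.0979]
tool_rot: [0.697, 0.717, 0.001, 0.0]
force: [3.2, 5.3, 10.7]
finger_gap: 0.103
gripper_force: 40.6
```

Emit:
move_arm:
  commands: "0 -1 0 0 0 0 -1; 0 -2 0 0 0 0 -1; 0 -3 0 0 0 0 -1; 0 -3 0 0 0 0 -1; 0 -3 0 0 0 0 -1"

```text
t: 18.62
tcp_pos: [0.3914, -0.1925, 0.098]
tool_rot: [0.697, 0.717, 0.002, 0.002]
force: [6.4, 7.6, 8.5]
finger_gap: 0.096
gripper_force: 40.3
```

Emit:
move_arm:
  commands: "0 -1 0 0 0 0 -1; 0 -2 0 0 0 0 -1; 0 -3 0 0 0 0 -1; 0 -3 0 0 0 0 -1; 0 -3 0 0 0 0 -1"

```text
t: 19.25
tcp_pos: [0.3916, -0.1926, 0.098]
tool_rot: [0.698, 0.716, 0.004, 0.004]
force: [17.0, 13.5, 3.0]
finger_gap: 0.1
gripper_force: 40.1
```

Emit:
move_arm:
  commands: "0 3 0 0 0 0 -0.06; 0 3 0 0 0 0 -0.06; 0 3 0 0 0 0 -0.06; 0 3 -50 0 0 0 -0.06; 0 3 -110 0 0 0 -0.06"

```text
t: 19.88
tcp_pos: [0.3879, -0.1928, 0.207]
tool_rot: [0.697, 0.717, -0.0, -0.003]
force: [1.5, -0.7, -0.2]
finger_gap: 0.472
gripper_force: 0.0
```

```bash
python3 - <<'E'
from h import *
print(RACK(-.067,-.093))
go((.568,.0965,.22),85.2)
E
```

```text
[0.56953342 0.09704929 0.        ]
shift [284.  188.4 -12.8] rot [-0.2 -0.2  6.5]
```

Emit:
move_arm:
  commands: "48 32 -12 0 0 1 1; 96 64 -12 0 0 2 1; 144 96 -12 0 0 4 1; 192 128 -12 0 0 5 1; 240 160 -12 0 0 6.5 1"

```text
t: 20.5
tcp_pos: [0.5424, 0.0525, 0.2187]
tool_rot: [0.736, 0.676, -0.0, -0.0]
force: [1.1, -1.0, -0.4]
finger_gap: 0.999
gripper_force: 0.0
```

```bash
python3 - <<'E'
from h import *
go((.568,.0965,.08),85.2)
E
```

```text
shift [ 46.1  21.9 138.7] rot [-0.   0.  -0.1]
```

Emit:
move_arm:
  commands: "46 22 20 0 0 0 1; 46 22 70 0 0 0 1; 46 22 115 0 0 0 1; 46 22 138 0 0 0 1; 46 22 138 0 0 0 1"

```text
t: 21.12
tcp_pos: [0.5656, 0.0949, 0.0787]
tool_rot: [0.736, 0.677, -0.002, -0.002]
force: [1.2, 1.1, 0.4]
finger_gap: 1.001
gripper_force: 0.0
```

```bash
python3 - <<'E'
from h import *
s=snapshot("scene");d=snapshot("top")
go((.568,.0965,.06),85.2)
for x in(-.034,-.1):
  p=RACK(x,-.093,.0935); print(proj(s,p),proj(d,p))
b=s["image"][:,:,::-1][220:440,240:420]
c=d["image"][:,:,::-1][85:265,290:440]
cv2.imwrite("pics/t5.png",np.hstack([cv2.resize(b,(450,550),interpolation=2),cv2.resize(c,(345,550),interpolation=2)]))
cv2.imwrite("pics/top1.png",d["image"][:,:,::-1])
E
```

```text
shift [ 1.5 -0.3 21.4] rot [ 0.  0. -0.]
(np.float64(300.8346148858979), np.float64(287.5870822558648)) (np.float64(274.9144867624689), np.float64(198.26011667023212))
(np.float64(328.4968471832618), np.float64(278.4405169567489)) (np.float64(271.86363102974894), np.float64(222.6896556727515))
```

View pics/t5.png

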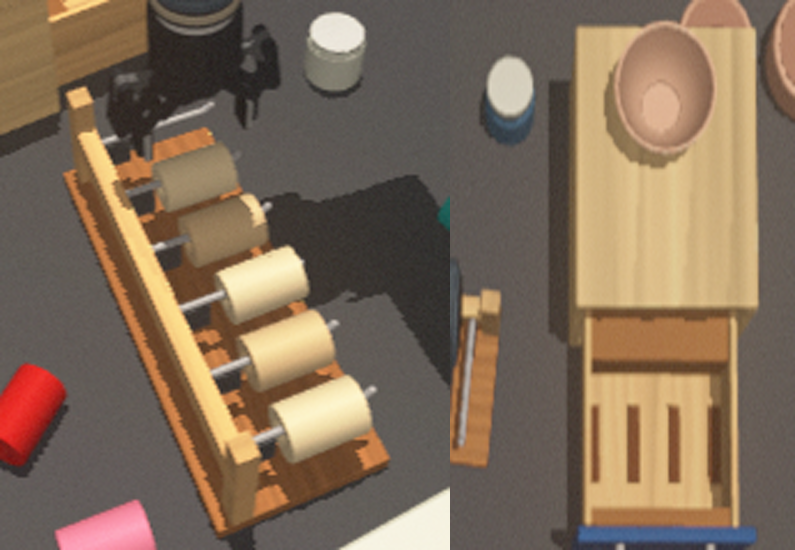

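The drawer is out, with ribs at crop columns 595, 633, 674 and 714 and rows 405–482. The open fingers straddle the nearest post. Next I'll compute the groove positions.

```bash
python3 - <<'E'
from h import *
d=snapshot("top")
P=lambda u,v,z:ray(d,290+(u-450)/2.3,85+v/3.056,z)
for u in(596,633,674,714): print(np.round(P(u,405,.035),4),np.round(P(u,482,.035),4))
print("mid",P(653.5,443,.035), "panelback",P(600,530,.166),P(735,530,.166))
print("hyp A (85 behind panel front)",CAB(-.194+.085,0),"B",CAB(-.18+.085,0), "from handle", np.array([.3915,-.1926])+np.array([.99958,.029])*(.127))
E
```

```text
[ 0.5662 -0.1191  0.035 ] [ 0.4966 -0.1206  0.035 ]
[ 0.5675 -0.1632  0.035 ] [ 0.498  -0.1645  0.035 ]
[ 0.569  -0.2121  0.035 ] [ 0.4995 -0.2132  0.035 ]
[ 0.5705 -0.2599  0.035 ] [ 0.5009 -0.2607  0.035 ]
mid [ 0.53386101 -0.18825419  0.035     ] panelback [ 0.44212135 -0.11778063  0.166     ] [ 0.44656358 -0.26502498  0.166     ]
hyp A (85 behind panel front) [ 0.51874583 -0.18976056  0.        ] B [ 0.53273994 -0.18935461  0.        ] from handle [ 0.51844666 -0.188917  ]
```

Emit:
move_arm:
  commands: "1.5 0 5 0 0 0 1; 1.5 0 12 0 0 0 1; 1.5 0 18 0 0 0 1; 1.5 0 23 0 0 0 1; 1.5 0 25 0 0 0 1"

```text
t: 21.9
tcp_pos: [0.5677, 0.0968, 0.0555]
tool_rot: [0.736, 0.677, -0.0, -0.0]
force: [0.6, 0.1, 0.8]
finger_gap: 1.0
gripper_force: 0.0
```

Emit:
move_arm:
  commands: "0 0 1 0 0 0 0.6; 0 0 1 0 0 0 0.6; 0 0 1 0 0 0 0; 0 0 1 0 0 0 0; 0 0 1 0 0 0 0"
  grip_force: 50

```text
t: 22.52
tcp_pos: [0.5681, 0.0968, 0.0558]
tool_rot: [0.736, 0.677, 0.0, 0.0]
force: [-0.9, -0.4, 5.8]
finger_gap: 0.743
gripper_force: 54.3
```

Emit:
move_arm:
  commands: "0 0 -2 0 0 0 0; 0 0 -4 0 0 0 0; 0 0 -6 0 0 0 0; 0 0 -8 0 0 0 0; 0 0 -9.5 0 0 0 0"

```text
t: 23.15
tcp_pos: [0.568, 0.0968, 0.0646]
tool_rot: [0.736, 0.677, -0.0, -0.0]
force: [-0.5, 0.3, -1.7]
finger_gap: 0.744
gripper_force: 55.9
```

```bash
python3 - <<'E'
from h import *
s=telemetry.sense(); print(s["force"],s["tcp_pos"],s["finger_gap"])
s=snapshot("scene");d=snapshot("top")
b=s["image"][:,:,::-1][240:330,270:350]
cv2.imwrite("pics/t6.png",cv2.resize(b,None,fx=6,fy=6,interpolation=2))
E
```

```text
[-0.47793546  0.30073613 -1.70670872] [0.56796532 0.09678104 0.06456457] 0.7441809222018346
```

View pics/t6.png

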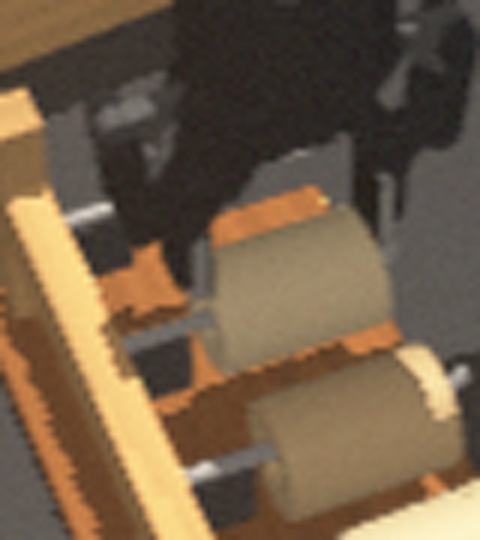

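The picture shows the post held level at its end faces and lifted on the peg, and the force reads its 1.7 N weight. Next I draw it off.

Emit:
move_arm:
  commands: "0 -10 0 0 0 0 0; 0 -28 0 0 0 0 0; 0 -48 0 0 0 0 0; 0 -68 0 0 0 0 0; 0 -90 0 0 0 0 0"

```text
t: 23.88
tcp_pos: [0.4769, 0.1044, 0.0646]
tool_rot: [0.736, 0.677, -0.0, -0.0]
force: [-0.6, 0.8, -2.1]
finger_gap: 0.744
gripper_force: 56.0
```

Emit:
move_arm:
  commands: "0 -10 0 0 0 0 0; 0 -10 -40 0 0 0 0; 0 -10 -95 0 0 0 0; 0 -10 -150 0 0 0 0; 0 -10 -150 0 0 0 0"

```text
t: 24.5
tcp_pos: [0.472, 0.1052, 0.2189]
tool_rot: [0.736, 0.677, 0.004, 0.004]
force: [-0.4, 0.2, -2.7]
finger_gap: 0.738
gripper_force: 57.0
```

```bash
python3 - <<'E'
from h import *
b=CAB(-.095,0); print(b)
for y in(-.048,.048,0): p=CAB(-.095,y); p[2]=.214;print(y,p);go(p,91.7)
E
```

```text
[ 0.53273994 -0.18935461  0.        ]
-0.048 [ 0.53413175 -0.23733443  0.214     ]
shift [-336.2   90.4    5.6] rot [ 0.7 -0.  -6.5]
0.048 [ 0.53134814 -0.1413748   0.214     ]
shift [-240.8   79.7    5.6] rot [ 0.7 -0.  -6.5]
0 [ 0.53273994 -0.18935461  0.214     ]
shift [-288.5   85.     5.6] rot [ 0.7 -0.  -6.5]
```

Emit:
move_arm:
  commands: "-56 15 0 0 0 -1 0; -112 30 0 0 0 -2 0; -168 45 3 0 0 -4 0; -224 60 5 0 0 -5 0; -280 75 5 0 0 -6.5 0"

```text
t: 25.12
tcp_pos: [0.5187, -0.1814, 0.2075]
tool_rot: [0.696, 0.718, -0.0, -0.002]
force: [0.6, -0.1, -0.8]
finger_gap: 0.742
gripper_force: 57.0
```

```bash
python3 - <<'E'
from h import *
p=CAB(-.095,-.048,.10);go(p,91.7)
E
```

```text
shift [-56.6  14.  107.3] rot [-0.2 -0.1  0. ]
```

Emit:
move_arm:
  commands: "-28 7 0 0 0 0 0; -56.5 14 10 0 0 0 0; -56.5 14 50 0 0 0 0; -56.5 14 90 0 0 0 0; -56.5 14 107 0 0 0 0"

```text
t: 25.75
tcp_pos: [0.5332, -0.2346, 0.0988]
tool_rot: [0.696, 0.718, -0.001, -0.003]
force: [0.4, 0.1, -0.9]
finger_gap: 0.741
gripper_force: 57.0
```

```bash
python3 - <<'E'
from h import *
p=CAB(-.095,-.048,.036);go(p,91.7)
E
```

```text
shift [-3.   1.2 62.8] rot [-0.3 -0.2  0. ]
```

Emit:
move_arm:
  commands: "-3 1 20 0 0 0 0; -3 1 40 0 0 0 0; -3 1 55 0 0 0 0; -3 1 60 0 0 0 0; -3 1 62 0 0 0 0"

```text
t: 26.38
tcp_pos: [0.5367, -0.2392, 0.0406]
tool_rot: [0.696, 0.718, 0.0, 0.0]
force: [-1.0, -0.0, -1.3]
finger_gap: 0.742
gripper_force: 57.0
```

Emit:
move_arm:
  commands: "0 0 0.5 0 0 0 0; 0 0 1 0 0 0 0; 0 0 1.5 0 0 0 0; 0 0 2 0 0 0 0; 0 0 2 0 0 0 0"

```text
t: 27.0
tcp_pos: [0.5364, -0.2392, 0.0385]
tool_rot: [0.696, 0.718, 0.0, 0.0]
force: [-1.1, -0.6, -2.2]
finger_gap: 0.742
gripper_force: 57.0
```

Emit:
move_arm:
  commands: "0 0 1 0 0 0 0; 0 0 2 0 0 0 0; 0 0 2.5 0 0 0 0; 0 0 3 0 0 0 0; 0 0 3 0 0 0 0"

```text
t: 27.62
tcp_pos: [0.5366, -0.2388, 0.037]
tool_rot: [0.696, 0.718, 0.0, 0.0]
force: [-1.8, 2.5, 10.0]
finger_gap: 0.746
gripper_force: 58.3
```

Emit:
move_arm:
  commands: "0 0 0.5 0 0 0 0; 0 0 1 0 0 0 0; 0 0 1.5 0 0 0 0; 0 0 1.5 0 0 0 0; 0 0 1.5 0 0 0 0"

```text
t: 28.25
tcp_pos: [0.537, -0.2386, 0.0367]
tool_rot: [0.697, 0.718, 0.001, 0.0]
force: [-1.6, 3.6, 14.5]
finger_gap: 0.746
gripper_force: 59.2
```

Emit:
move_arm:
  commands: "0 0 -3 0 0 0 0; 0 0 -3.5 0 0 0 0.8; 0 0 -3.5 0 0 0 0.8; 0 0 -3.5 0 0 0 0.8; 0 0 -3.5 0 0 0 0.8"

```text
t: 28.88
tcp_pos: [0.5364, -0.2392, 0.0372]
tool_rot: [0.696, 0.718, -0.0, -0.0]
force: [-0.0, -0.1, -0.5]
finger_gap: 0.9
gripper_force: 0.0
```

Emit:
move_arm:
  commands: "0 0 -30 0 0 0 0.8; 0 0 -80 0 0 0 0.8; 0 0 -135 0 0 0 0.8; 0 0 -175 0 0 0 1; 0 0 -175 0 0 0 1"

```text
t: 29.5
tcp_pos: [0.5386, -0.2406, 0.2164]
tool_rot: [0.696, 0.718, 0.001, 0.004]
force: [-0.4, 0.7, 0.4]
finger_gap: 0.998
gripper_force: 0.0
```

```bash
python3 - <<'E'
from h import *
for i,y in enumerate((-.031,.031,.093,.155)): print(y,RACK(-.0655,y))
p=np.array([.5738,.157,.21]);go(p,85.2)
E
```

```text
-0.031 [0.57623001 0.15870484 0.        ]
0.031 [0.58143189 0.22048623 0.        ]
0.093 [0.58663376 0.28226762 0.        ]
0.155 [0.59183564 0.34404901 0.        ]
shift [396.4  47.1   4.7] rot [0.4 0.3 6.5]
```

```bash
cat >> h.py <<'E'
def cream(img,box=(165,260,140,330)):
    r0,r1,c0,c1=box; h=cv2.cvtColor(np.ascontiguousarray(img[r0:r1,c0:c1]),cv2.COLOR_RGB2HSV)
    m=((h[:,:,0]>14)&(h[:,:,0]<32)&(h[:,:,1]>40)&(h[:,:,1]<115)&(h[:,:,2]>140)).astype(np.uint8)
    m=cv2.morphologyEx(m,cv2.MORPH_OPEN,np.ones((5,5),np.uint8))
    n,_,st,ce=cv2.connectedComponentsWithStats(m)
    for i in range(1,n):
        if st[i,4]>60: print(np.round(ce[i]+[c0,r0],1),st[i].tolist())
E
python3 - <<'E'
from h import *
cream(cv2.imread("pics/top0.png")[:,:,::-1]); print("now")
cream(snapshot("top")["image"])
E
```

```text
[226.5 176.3] [42, 4, 89, 16, 566]
[287.  183.2] [132, 14, 31, 9, 198]
[182. 200.] [33, 22, 19, 27, 425]
[204.9 203. ] [56, 26, 19, 25, 406]
[227.9 205.2] [79, 27, 19, 27, 433]
[250.7 208.6] [102, 31, 18, 26, 412]
[273.9 210.7] [125, 33, 19, 26, 424]
now
[195.6 172.8] [47, 4, 19, 8, 116]
[229.9 176.6] [67, 7, 47, 10, 290]
[277.8 182.2] [115, 12, 47, 11, 298]
[181.9 199.8] [33, 22, 19, 26, 420]
[204.8 202.8] [56, 25, 19, 26, 411]
[227.2 208.1] [78, 30, 19, 27, 430]
[250.7 208.5] [102, 31, 18, 26, 408]
```

Emit:
move_arm:
  commands: "50 6 5 0 0 1 1; 107 12 5 0 0 2 1; 165 18 5 0 0 3 1; 223 24 5 0 0 4 1; 280 32 5 0 0 5 1"

```text
t: 30.18
tcp_pos: [0.5585, 0.0436, 0.2054]
tool_rot: [0.727, 0.686, -0.001, -0.002]
force: [1.7, 0.0, -0.0]
finger_gap: 0.998
gripper_force: 0.0
```

```bash
python3 - <<'E'
from h import *
go((.5735,.158,.08),85.2)
E
```

```text
shift [115.    8.8 125.4] rot [-0.2 -0.   1.5]
```

Emit:
move_arm:
  commands: "58 4 0 0 0 1 1; 115 9 20 0 0 1.5 1; 115 9 70 0 0 1.5 1; 115 9 110 0 0 1.5 1; 115 9 125 0 0 1.5 1"

```text
t: 30.8
tcp_pos: [0.5721, 0.1559, 0.0783]
tool_rot: [0.736, 0.677, -0.003, -0.003]
force: [0.1, 0.5, 0.8]
finger_gap: 0.996
gripper_force: 0.0
```

```bash
python3 - <<'E'
from h import *
go((.5735,.158,.0555),85.2)
E
```

```text
shift [ 2.2  1.4 22.8] rot [-0.5  0.1  0. ]
```

Emit:
move_arm:
  commands: "1 1 8 0 0 0 1; 1 1 16 0 0 0 1; 1 1 22 0 0 0 1; 1 1 23 0 0 0 0.6; 1 1 23 0 0 0 0.6"

```text
t: 31.42
tcp_pos: [0.577, 0.1568, 0.06]
tool_rot: [0.736, 0.677, 0.0, 0.0]
force: [-0.1, 0.6, 1.3]
finger_gap: 0.799
gripper_force: 0.0
```

Emit:
move_arm:
  commands: "0 0 0 0 0 0 0; 0 0 0 0 0 0 0; 0 0 0 0 0 0 0; 0 0 0 0 0 0 0; 0 0 0 0 0 0 0"

```text
t: 32.05
tcp_pos: [0.581, 0.157, 0.0637]
tool_rot: [0.736, 0.677, 0.004, 0.003]
force: [0.8, -1.1, 15.3]
finger_gap: 0.497
gripper_force: 7.6
```

Emit:
move_arm:
  commands: "0 0 -5 0 0 0 0; 0 0 -25 0 0 0 1; 0 0 -25 0 0 0 1; 0 0 -25 0 0 0 1; 0 0 -25 0 0 0 1"

```text
t: 32.67
tcp_pos: [0.576, 0.1568, 0.0836]
tool_rot: [0.736, 0.677, -0.001, -0.001]
force: [-0.0, 1.2, -0.3]
finger_gap: 0.998
gripper_force: 0.0
```

```bash
python3 - <<'E'
from h import *
go((.5735,.158,.0555),85.2); print(telemetry.sense()["tcp_pos"])
s=snapshot("scene")
cream(s["image"],(260,420,260,400))
cream(snapshot("top")["image"])
cream(cv2.imread("pics/scene0.png")[:,:,::-1],(260,420,260,400))
b=s["image"][:,:,::-1][240:400,250:400]
cv2.imwrite("pics/t7.png",cv2.resize(b,None,fx=3.7,fy=3.7,interpolation=2))
E
```

```text
shift [ 1.  -2.6 28.1] rot [-0.1  0.   0. ]
[0.57601794 0.15680939 0.08361211]
[332.4 311.9] [59, 44, 28, 17, 333]
[346.3 333.4] [70, 59, 32, 28, 576]
[355.6 358.4] [78, 85, 35, 28, 707]
[369.5 386. ] [91, 111, 38, 32, 848]
[194.4 172.6] [42, 4, 26, 8, 163]
[283.8 183. ] [127, 14, 35, 9, 221]
[182. 200.] [33, 22, 19, 27, 426]
[200.5 202.6] [56, 26, 10, 24, 191]
[318.8 289.2] [43, 17, 32, 25, 579]
[330.4 310.1] [54, 38, 33, 25, 594]
[341.7 333.9] [65, 61, 34, 28, 694]
[355.7 358.5] [78, 85, 36, 29, 725]
[369.5 386. ] [91, 111, 38, 32, 845]
```

View pics/t7.png

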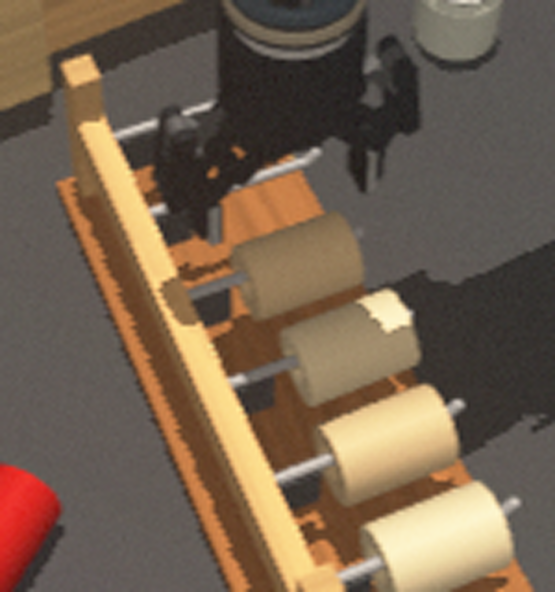

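Post 3 is still level on its peg (crop 300,265), and the fingers had closed over its top. I'll retry lower, with settled readings.

Emit:
move_arm:
  commands: "1 -2.5 10 0 0 0 1; 1 -2.5 20 0 0 0 1; 1 -2.5 27 0 0 0 1; 1 -2.5 28 0 0 0 1; 1 -2.5 28 0 0 0 1"

```text
t: 33.4
tcp_pos: [0.5744, 0.1581, 0.0564]
tool_rot: [0.736, 0.677, -0.0, -0.0]
force: [0.6, 0.4, 0.4]
finger_gap: 1.001
gripper_force: 0.0
```

Emit:
move_arm:
  commands: "0 0 0.5 0 0 0 1; 0 0 0.5 0 0 0 0.8; 0 0 0.5 0 0 0 0.8; 0 0 0.5 0 0 0 0.8; 0 0 0.5 0 0 0 0.8"

```text
t: 34.02
tcp_pos: [0.5743, 0.1581, 0.0561]
tool_rot: [0.736, 0.677, 0.0, 0.0]
force: [-0.1, 0.3, 0.4]
finger_gap: 0.902
gripper_force: 0.0
```

Emit:
move_arm:
  commands: "0 0 1 0 0 0 0.8; 0 0 1.5 0 0 0 0.8; 0 0 1.5 0 0 0 0.4; 0 0 1.5 0 0 0 0.4; 0 0 1.5 0 0 0 0.4"

```text
t: 34.65
tcp_pos: [0.5741, 0.1581, 0.055]
tool_rot: [0.736, 0.677, -0.0, -0.0]
force: [-1.8, -0.6, 5.3]
finger_gap: 0.745
gripper_force: 54.5
```

Emit:
move_arm:
  commands: "0 0 0 0 0 0 0.2; 0 0 0 0 0 0 0.2; 0 0 0 0 0 0 0.2; 0 0 0 0 0 0 0; 0 0 0 0 0 0 0"

```text
t: 35.28
tcp_pos: [0.5742, 0.1581, 0.055]
tool_rot: [0.736, 0.677, -0.0, -0.0]
force: [-1.9, -0.3, 6.1]
finger_gap: 0.743
gripper_force: 54.5
```

Emit:
move_arm:
  commands: "0 0 -2.5 0 0 0 0; 0 0 -5 0 0 0 0; 0 0 -7.5 0 0 0 0; 0 0 -10 0 0 0 0; 0 0 -10 0 0 0 0"

```text
t: 35.9
tcp_pos: [0.5745, 0.1581, 0.0647]
tool_rot: [0.736, 0.677, 0.0, 0.0]
force: [0.2, 1.0, -2.1]
finger_gap: 0.745
gripper_force: 55.3
```

Emit:
move_arm:
  commands: "0 -10 0 0 0 0 0; 0 -28 0 0 0 0 0; 0 -48 0 0 0 0 0; 0 -68 0 0 0 0 0; 0 -90 0 0 0 0 0"

```text
t: 36.52
tcp_pos: [0.4832, 0.1657, 0.0645]
tool_rot: [0.736, 0.677, -0.0, -0.0]
force: [0.7, -0.5, -1.9]
finger_gap: 0.745
gripper_force: 55.5
```

Emit:
move_arm:
  commands: "0 -10 0 0 0 0 0; 0 -10 -40 0 0 0 0; 0 -10 -95 0 0 0 0; 0 -10 -150 0 0 0 0; 0 -10 -150 0 0 0 0"

```text
t: 37.15
tcp_pos: [0.4784, 0.1669, 0.2191]
tool_rot: [0.736, 0.677, 0.005, 0.004]
force: [0.7, -0.8, -2.1]
finger_gap: 0.743
gripper_force: 56.7
```

```bash
python3 - <<'E'
from h import *
p=CAB(-.093,0,.21);go(p,91.7)
E
```

```text
shift [-350.3   85.7    9.2] rot [ 0.7 -0.1 -6.5]
```

Emit:
move_arm:
  commands: "-58 14 0 0 0 -1 0; -116 28 0 0 0 -2 0; -174 42 5 0 0 -4 0; -232 57 9 0 0 -5 0; -290 71 9 0 0 -6.5 0"

```text
t: 37.78
tcp_pos: [0.5201, -0.1299, 0.2034]
tool_rot: [0.696, 0.718, -0.0, -0.002]
force: [2.2, 0.4, -1.5]
finger_gap: 0.744
gripper_force: 56.7
```

```bash
python3 - <<'E'
from h import *
p=CAB(-.093,0,.06);go(p,91.7)
E
```

```text
shift [-60.1  13.3 143.3] rot [-0.2 -0.1  0. ]
```

Emit:
move_arm:
  commands: "-40 9 0 0 0 0 0; -57 13 20 0 0 0 0; -57 13 70 0 0 0 0; -57 13 120 0 0 0 0; -57 13 140 0 0 0 0"

```text
t: 38.4
tcp_pos: [0.5318, -0.1816, 0.0603]
tool_rot: [0.696, 0.718, -0.001, -0.005]
force: [0.5, -0.5, -1.1]
finger_gap: 0.746
gripper_force: 56.7
```

Emit:
move_arm:
  commands: "0 0 2 0 0 0 0; 0 0 2 0 0 0 0; 0 0 2 0 0 0 0; 0 0 2 0 0 0 0; 0 0 2 0 0 0 0"

```text
t: 39.02
tcp_pos: [0.5363, -0.1853, 0.0643]
tool_rot: [0.696, 0.718, 0.0, 0.001]
force: [-0.4, -0.2, -1.4]
finger_gap: 0.744
gripper_force: 56.7
```

```bash
python3 - <<'E'
from h import *
p=CAB(-.093,0,.037);go(p,91.7)
E
```

```text
shift [-4.  -1.7 27.3] rot [0.1 0.  0. ]
```

Emit:
move_arm:
  commands: "-4 -1.5 8 0 0 0 0; -4 -1.5 16 0 0 0 0; -4 -1.5 22 0 0 0 0; -4 -1.5 25 0 0 0 0; -4 -1.5 26 0 0 0 0"

```text
t: 39.65
tcp_pos: [0.5344, -0.189, 0.0371]
tool_rot: [0.696, 0.718, -0.0, -0.0]
force: [0.8, -0.2, -1.2]
finger_gap: 0.744
gripper_force: 56.7
```

Emit:
move_arm:
  commands: "0 0 1 0 0 0 0; 0 0 1.5 0 0 0 0; 0 0 2 0 0 0 0; 0 0 2 0 0 0 0; 0 0 2 0 0 0 0"

```text
t: 40.28
tcp_pos: [0.5346, -0.1891, 0.0356]
tool_rot: [0.696, 0.718, 0.0, 0.0]
force: [-0.3, -0.1, -2.8]
finger_gap: 0.745
gripper_force: 56.7
```

Emit:
move_arm:
  commands: "0 0 0.5 0 0 0 0; 0 0 1 0 0 0 0; 0 0 1.5 0 0 0 0; 0 0 1.5 0 0 0 0; 0 0 1.5 0 0 0 0"

```text
t: 40.9
tcp_pos: [0.5347, -0.1893, 0.0351]
tool_rot: [0.696, 0.718, -0.0, 0.0]
force: [-2.1, 0.9, 6.5]
finger_gap: 0.744
gripper_force: 57.7
```

Down on the floor. Releasing, lifting, and checking the rack and drawer by colour.

Emit:
move_arm:
  commands: "0 0 -1 0 0 0 0; 0 0 -1.5 0 0 0 0.8; 0 0 -1.5 0 0 0 0.8; 0 0 -1.5 0 0 0 0.8; 0 0 -1.5 0 0 0 0.8"

```text
t: 41.52
tcp_pos: [0.5345, -0.1891, 0.0354]
tool_rot: [0.696, 0.718, 0.0, -0.0]
force: [-0.5, -0.3, 0.8]
finger_gap: 0.9
gripper_force: 0.0
```

Emit:
move_arm:
  commands: "0 0 -30 0 0 0 0.8; 0 0 -80 0 0 0 0.8; 0 0 -135 0 0 0 0.8; 0 0 -175 0 0 0 1; 0 0 -175 0 0 0 1"

```text
t: 42.15
tcp_pos: [0.5368, -0.1903, 0.2144]
tool_rot: [0.696, 0.718, 0.001, 0.004]
force: [-0.3, -0.0, -1.1]
finger_gap: 0.999
gripper_force: 0.0
```

```bash
python3 - <<'E'
from h import *
cream(snapshot("top")["image"])
go((.571,.2203,.205),85.2)
E
```

```text
[192.  172.5] [42, 4, 20, 8, 123]
[212.9 175.1] [67, 7, 12, 7, 73]
[260.2 180.2] [80, 8, 82, 15, 510]
[182.  199.8] [33, 22, 19, 26, 419]
[204.8 203. ] [56, 26, 19, 25, 407]
[227.1 208.1] [78, 30, 19, 27, 429]
shift [408.5  48.    6.4] rot [0.2 0.1 6.5]
```

Emit:
move_arm:
  commands: "55 7 6 0 0 1 1; 114 14 6 0 0 2 1; 173 21 6 0 0 3 1; 232 28 6 0 0 4 1; 290 35 6 0 0 5 1"

```text
t: 42.82
tcp_pos: [0.5595, 0.1037, 0.2024]
tool_rot: [0.727, 0.686, -0.001, -0.001]
force: [0.2, -0.4, -0.3]
finger_gap: 0.998
gripper_force: 0.0
```

```bash
python3 - <<'E'
from h import *
go((.5735,.2208,.08),85.2)
E
```

```text
shift [117.8   7.7 122.3] rot [-0.2  0.   1.5]
```

Emit:
move_arm:
  commands: "58 4 0 0 0 1 1; 115 8 20 0 0 1.5 1; 115 8 70 0 0 1.5 1; 115 8 110 0 0 1.5 1; 115 8 122 0 0 1.5 1"

```text
t: 43.45
tcp_pos: [0.5717, 0.2157, 0.078]
tool_rot: [0.736, 0.677, -0.004, -0.003]
force: [-0.6, -0.2, -0.4]
finger_gap: 1.002
gripper_force: 0.0
```

Emit:
move_arm:
  commands: "0 0 2 0 0 0 1; 0 0 2 0 0 0 1; 0 0 2 0 0 0 1; 0 0 2 0 0 0 1; 0 0 2 0 0 0 1"

```text
t: 44.08
tcp_pos: [0.5758, 0.2162, 0.0812]
tool_rot: [0.736, 0.677, 0.001, 0.0]
force: [-0.2, 0.4, -0.2]
finger_gap: 0.998
gripper_force: 0.0
```

```bash
python3 - <<'E'
from h import *
go((.5735,.2208,.055),85.2)
E
```

```text
shift [ 4.4 -2.7 26.2] rot [ 0.1 -0.   0. ]
```

Emit:
move_arm:
  commands: "4.4 -2.5 9 0 0 0 1; 4.4 -2.5 18 0 0 0 1; 4.4 -2.5 24 0 0 0 1; 4.4 -2.5 26 0 0 0 1; 4.4 -2.5 26.5 0 0 0 0.8"

```text
t: 44.7
tcp_pos: [0.5733, 0.2207, 0.0537]
tool_rot: [0.736, 0.677, -0.0, -0.0]
force: [-0.8, -0.3, 0.3]
finger_gap: 0.899
gripper_force: 0.0
```

Emit:
move_arm:
  commands: "0 0 0 0 0 0 0.8; 0 0 0.5 0 0 0 0.8; 0 0 0.5 0 0 0 0.4; 0 0 0.5 0 0 0 0.4; 0 0 0.5 0 0 0 0.4"

```text
t: 45.32
tcp_pos: [0.5744, 0.2209, 0.0542]
tool_rot: [0.736, 0.677, 0.001, 0.001]
force: [1.0, 0.2, 4.0]
finger_gap: 0.755
gripper_force: 54.5
```

Emit:
move_arm:
  commands: "0 0 0 0 0 0 0.2; 0 0 0 0 0 0 0.2; 0 0 0 0 0 0 0.2; 0 0 0 0 0 0 0; 0 0 0 0 0 0 0"

```text
t: 45.95
tcp_pos: [0.5743, 0.2209, 0.0541]
tool_rot: [0.736, 0.677, 0.001, 0.001]
force: [1.6, 0.1, 5.4]
finger_gap: 0.747
gripper_force: 54.6
```

Emit:
move_arm:
  commands: "0 0 -2.5 0 0 0 0; 0 0 -5 0 0 0 0; 0 0 -7.5 0 0 0 0; 0 0 -10 0 0 0 0; 0 0 -10 0 0 0 0"

```text
t: 46.58
tcp_pos: [0.5733, 0.2208, 0.0636]
tool_rot: [0.736, 0.677, 0.0, 0.0]
force: [-0.6, 0.8, -2.1]
finger_gap: 0.744
gripper_force: 55.2
```

Emit:
move_arm:
  commands: "0 -10 0 0 0 0 0; 0 -28 0 0 0 0 0; 0 -48 0 0 0 0 0; 0 -68 0 0 0 0 0; 0 -90 0 0 0 0 0"

```text
t: 47.2
tcp_pos: [0.4822, 0.2283, 0.0636]
tool_rot: [0.736, 0.677, -0.0, -0.0]
force: [0.2, 0.0, -1.8]
finger_gap: 0.749
gripper_force: 55.3
```

Emit:
move_arm:
  commands: "0 -10 0 0 0 0 0; 0 -10 -40 0 0 0 0; 0 -10 -95 0 0 0 0; 0 -10 -150 0 0 0 0; 0 -10 -150 0 0 0 0"

```text
t: 47.82
tcp_pos: [0.4773, 0.23, 0.2183]
tool_rot: [0.736, 0.677, 0.005, 0.003]
force: [0.7, 0.1, -1.3]
finger_gap: 0.746
gripper_force: 56.7
```

```bash
python3 - <<'E'
from h import *
p=CAB(-.093,.049,.21);go(p,91.7)
E
```

```text
shift [-364.4   86.6    7.9] rot [ 0.7 -0.2 -6.5]
```

Emit:
move_arm:
  commands: "-58 14 0 0 0 -1 0; -116 28 0 0 0 -2 0; -174 42 5 0 0 -4 0; -232 56 8 0 0 -5 0; -290 70 8 0 0 -6.5 0"

```text
t: 48.45
tcp_pos: [0.518, -0.0673, 0.2036]
tool_rot: [0.696, 0.718, -0.001, -0.002]
force: [1.0, 0.1, -2.7]
finger_gap: 0.75
gripper_force: 56.6
```

Emit:
move_arm:
  commands: "-55 8 0 0 0 0 0; -70 15 0 0 0 0 0; -70 15 50 0 0 0 0; -70 15 105 0 0 0 0; -70 15 130 0 0 0 0"

```text
t: 49.08
tcp_pos: [0.5334, -0.1333, 0.0716]
tool_rot: [0.696, 0.718, -0.001, -0.004]
force: [0.2, -0.3, -1.8]
finger_gap: 0.749
gripper_force: 56.7
```

Emit:
move_arm:
  commands: "0 0 5 0 0 0 0; 0 0 5 0 0 0 0; 0 0 5 0 0 0 0; 0 0 5 0 0 0 0; 0 0 5 0 0 0 0"

```text
t: 49.7
tcp_pos: [0.5367, -0.1354, 0.0714]
tool_rot: [0.696, 0.718, 0.0, 0.001]
force: [-0.3, 0.3, -1.8]
finger_gap: 0.751
gripper_force: 56.6
```

```bash
python3 - <<'E'
from h import *
p=CAB(-.093,.049,.036);go(p,91.7)
E
```

```text
shift [-4.8 -3.6 35.4] rot [0.1 0.  0. ]
```

Emit:
move_arm:
  commands: "-5 -3 10 0 0 0 0; -5 -3 20 0 0 0 0; -5 -3 28 0 0 0 0; -5 -3 33 0 0 0 0; -5 -3 35 0 0 0 0"

```text
t: 50.32
tcp_pos: [0.5333, -0.1406, 0.0355]
tool_rot: [0.696, 0.718, -0.0, -0.0]
force: [-1.7, -1.9, 6.7]
finger_gap: 0.746
gripper_force: 57.6
```

Emit:
move_arm:
  commands: "0 0 0.5 0 0 0 0; 0 0 1 0 0 0 0; 0 0 1.5 0 0 0 0; 0 0 2 0 0 0 0; 0 0 2 0 0 0 0"

```text
t: 50.95
tcp_pos: [0.5348, -0.1411, 0.0351]
tool_rot: [0.697, 0.718, 0.001, 0.002]
force: [-1.3, -0.6, 8.4]
finger_gap: 0.747
gripper_force: 57.8
```

Emit:
move_arm:
  commands: "0 0 -2 0 0 0 0; 0 0 -2 0 0 0 0.8; 0 0 -2 0 0 0 0.8; 0 0 -2 0 0 0 0.8; 0 0 -2 0 0 0 0.8"

```text
t: 51.58
tcp_pos: [0.5334, -0.1403, 0.0353]
tool_rot: [0.696, 0.718, -0.0, -0.0]
force: [0.5, -0.3, -0.3]
finger_gap: 0.897
gripper_force: 0.0
```

Emit:
move_arm:
  commands: "0 0 -30 0 0 0 0.8; 0 0 -80 0 0 0 0.8; 0 0 -135 0 0 0 0.8; 0 0 -175 0 0 0 1; 0 0 -175 0 0 0 1"

```text
t: 52.2
tcp_pos: [0.5358, -0.1414, 0.2142]
tool_rot: [0.696, 0.718, 0.001, 0.004]
force: [0.5, 0.3, 0.9]
finger_gap: 1.002
gripper_force: 0.0
```

Emit:
move_arm:
  commands: "50 7 6 0 0 1 1; 106 14 6 0 0 2 1; 164 21 6 0 0 3 1; 222 28 6 0 0 4 1; 280 35 6 0 0 5 1"

```text
t: 52.82
tcp_pos: [0.5591, 0.1423, 0.2029]
tool_rot: [0.727, 0.686, -0.001, -0.001]
force: [1.0, -1.2, 0.3]
finger_gap: 0.998
gripper_force: 0.0
```

```bash
python3 - <<'E'
from h import *
d=snapshot("top")
cream(d["image"]);print("drawer");cream(d["image"],(195,260,335,430))
go((.577,.282,.08),85.2)
cv2.imwrite("pics/t8.png",cv2.resize(np.ascontiguousarray(d["image"][:,:,::-1][150:270,165:435]),None,fx=2.9,fy=2.9,interpolation=2))
E
```

```text
[194.6 172.8] [42, 4, 26, 9, 166]
[286.6 183.2] [132, 14, 30, 9, 191]
[182.  199.9] [33, 22, 19, 27, 427]
[201.4 202.9] [56, 26, 11, 24, 229]
drawer
[377.8 228.1] [14, 12, 57, 43, 2074]
shift [132.3  11.  123.8] rot [-0.1 -0.3  1.7]
```

View pics/t8.png

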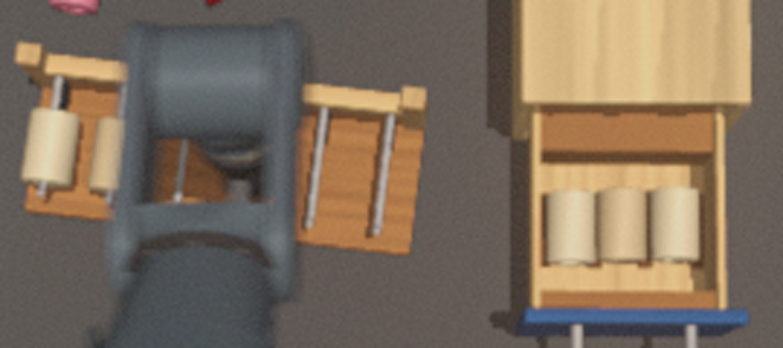

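Three posts lie side by side in the grooves (crop 572–676, 225), and the last two are still on their pegs. Fetching the fourth.

Emit:
move_arm:
  commands: "60 9 0 0 0 1 1; 120 17 10 0 0 1.5 1; 134 19 65 0 0 1.5 1; 134 19 105 0 0 1.5 1; 134 19 120 0 0 1.5 1"

```text
t: 53.5
tcp_pos: [0.5835, 0.2725, 0.0802]
tool_rot: [0.736, 0.677, -0.004, -0.002]
force: [0.2, -0.1, 0.7]
finger_gap: 1.001
gripper_force: 0.0
```

Emit:
move_arm:
  commands: "0 0 2 0 0 0 1; 0 0 2 0 0 0 1; 0 0 2 0 0 0 1; 0 0 2 0 0 0 1; 0 0 2 0 0 0 1"

```text
t: 54.12
tcp_pos: [0.587, 0.2733, 0.0833]
tool_rot: [0.736, 0.677, 0.001, 0.0]
force: [-0.4, -0.0, 0.2]
finger_gap: 1.002
gripper_force: 0.0
```

```bash
python3 - <<'E'
from h import *
go((.585,.2822,.055),85.2)
E
```

```text
shift [ 8.7 -2.8 28.3] rot [ 0.1 -0.   0. ]
```

Emit:
move_arm:
  commands: "8.7 -2.5 9 0 0 0 1; 8.7 -2.5 18 0 0 0 1; 8.7 -2.5 25 0 0 0 1; 8.7 -2.5 28 0 0 0 1; 8.7 -2.5 28.5 0 0 0 0.8"

```text
t: 54.75
tcp_pos: [0.5848, 0.282, 0.0536]
tool_rot: [0.736, 0.677, -0.0, -0.0]
force: [-0.6, -0.6, 0.0]
finger_gap: 0.903
gripper_force: 0.0
```

Emit:
move_arm:
  commands: "0 0 0 0 0 0 0.8; 0 0 0.5 0 0 0 0.8; 0 0 0.5 0 0 0 0.4; 0 0 0.5 0 0 0 0.4; 0 0 0.5 0 0 0 0.4"

```text
t: 55.38
tcp_pos: [0.5854, 0.2822, 0.0544]
tool_rot: [0.736, 0.677, 0.0, 0.0]
force: [-0.3, -0.8, 6.7]
finger_gap: 0.751
gripper_force: 54.9
```

Emit:
move_arm:
  commands: "0 0 0 0 0 0 0.2; 0 0 0 0 0 0 0.2; 0 0 0 0 0 0 0.2; 0 0 0 0 0 0 0; 0 0 0 0 0 0 0"

```text
t: 56.0
tcp_pos: [0.5854, 0.2822, 0.0544]
tool_rot: [0.736, 0.677, 0.0, 0.0]
force: [-1.8, -1.1, 5.9]
finger_gap: 0.748
gripper_force: 54.9
```

Emit:
move_arm:
  commands: "0 0 -2.5 0 0 0 0; 0 0 -5 0 0 0 0; 0 0 -7.5 0 0 0 0; 0 0 -10 0 0 0 0; 0 0 -10 0 0 0 0"

```text
t: 56.62
tcp_pos: [0.5851, 0.2822, 0.0637]
tool_rot: [0.736, 0.677, 0.0, 0.0]
force: [0.6, 0.3, -3.1]
finger_gap: 0.75
gripper_force: 55.3
```

Emit:
move_arm:
  commands: "0 -10 0 0 0 0 0; 0 -28 0 0 0 0 0; 0 -48 0 0 0 0 0; 0 -68 0 0 0 0 0; 0 -90 0 0 0 0 0"

```text
t: 57.25
tcp_pos: [0.4939, 0.2897, 0.0635]
tool_rot: [0.736, 0.677, -0.0, -0.0]
force: [0.0, -0.0, -1.7]
finger_gap: 0.744
gripper_force: 55.4
```

Emit:
move_arm:
  commands: "0 -10 0 0 0 0 0; 0 -10 -40 0 0 0 0; 0 -10 -95 0 0 0 0; 0 -10 -150 0 0 0 0; 0 -10 -150 0 0 0 0"

```text
t: 57.88
tcp_pos: [0.489, 0.2919, 0.2188]
tool_rot: [0.736, 0.677, 0.006, 0.002]
force: [-0.7, -0.4, -3.7]
finger_gap: 0.749
gripper_force: 56.7
```

```bash
python3 - <<'E'
from h import *
p=CAB(-.093,-.0245,.21);go(p,91.7)
E
```

```text
shift [-500.1   88.4    7.2] rot [ 0.7 -0.3 -6.5]
```

Emit:
move_arm:
  commands: "-58 10 0 0 0 -1 0; -116 20 0 0 0 -2 0; -174 30 4 0 0 -4 0; -232 40 7 0 0 -5 0; -290 50 7 0 0 -6.5 0"

```text
t: 58.5
tcp_pos: [0.5099, -0.0043, 0.205]
tool_rot: [0.696, 0.718, -0.001, -0.001]
force: [2.0, 0.3, -1.7]
finger_gap: 0.745
gripper_force: 56.7
```

```bash
python3 - <<'E'
from h import *
p=CAB(-.093,-.0245,.20);go(p,91.7)
E
```

```text
shift [-210.1   19.2    4.8] rot [-0.1 -0.   0.1]
```

Emit:
move_arm:
  commands: "-55 5 5 0 0 0 0; -110 10 5 0 0 0 0; -165 14 5 0 0 0 0; -207 18 5 0 0 0 0; -207 18 40 0 0 0 0"

```text
t: 59.12
tcp_pos: [0.5376, -0.2144, 0.1673]
tool_rot: [0.698, 0.716, 0.0, 0.004]
force: [-0.3, 0.7, -2.1]
finger_gap: 0.745
gripper_force: 56.7
```

Emit:
move_arm:
  commands: "0 0 40 0 0 0 0; 0 0 50 0 0 0 0; 0 0 50 0 0 0 0; 0 0 50 0 0 0 0; 0 0 50 0 0 0 0"

```text
t: 59.75
tcp_pos: [0.5361, -0.2095, 0.118]
tool_rot: [0.696, 0.718, 0.0, 0.001]
force: [-0.9, -0.6, -2.0]
finger_gap: 0.745
gripper_force: 56.7
```

```bash
python3 - <<'E'
from h import *
p=CAB(-.093,-.0245,.0765);go(p,91.7)
E
```

```text
shift [-4.2 -0.9 41.5] rot [0.1 0.1 0. ]
```

Emit:
move_arm:
  commands: "-4.2 0 12 0 0 0 0; -4.2 0 24 0 0 0 0; -4.2 0 33 0 0 0 0; -4.2 0 39 0 0 0 0; -4.2 0 41 0 0 0 0"

```text
t: 60.38
tcp_pos: [0.5349, -0.213, 0.0748]
tool_rot: [0.696, 0.718, -0.0, -0.001]
force: [-0.5, 0.4, -1.1]
finger_gap: 0.742
gripper_force: 56.7
```

Emit:
move_arm:
  commands: "0 0 0.5 0 0 0 0; 0 0 1 0 0 0 0; 0 0 1.5 0 0 0 0; 0 0 2 0 0 0 0; 0 0 2 0 0 0 0"

```text
t: 61.0
tcp_pos: [0.5352, -0.2132, 0.0736]
tool_rot: [0.696, 0.718, 0.0, 0.0]
force: [-0.0, -0.2, -2.2]
finger_gap: 0.749
gripper_force: 56.7
```

Emit:
move_arm:
  commands: "0 0 0.5 0 0 0 0; 0 0 1 0 0 0 0; 0 0 1.5 0 0 0 0; 0 0 2 0 0 0 0; 0 0 2 0 0 0 0"

```text
t: 61.62
tcp_pos: [0.5353, -0.2131, 0.0726]
tool_rot: [0.696, 0.718, 0.0, 0.0]
force: [-2.2, 2.4, 8.5]
finger_gap: 0.748
gripper_force: 57.7
```

Emit:
move_arm:
  commands: "0 0 -1 0 0 0 0; 0 0 -1 0 0 0 0.8; 0 0 -1 0 0 0 0.8; 0 0 -1 0 0 0 0.8; 0 0 -1 0 0 0 0.8"

```text
t: 62.25
tcp_pos: [0.5353, -0.2133, 0.0724]
tool_rot: [0.696, 0.718, 0.0, -0.0]
force: [0.5, -0.2, -0.5]
finger_gap: 0.902
gripper_force: 0.0
```

Emit:
move_arm:
  commands: "0 0 -15 0 0 0 0.8; 0 0 -50 0 0 0 0.8; 0 0 -100 0 0 0 0.8; 0 0 -137 0 0 0 1; 0 0 -137 0 0 0 1"

```text
t: 62.88
tcp_pos: [0.5375, -0.2146, 0.2142]
tool_rot: [0.696, 0.718, 0.001, 0.005]
force: [-0.0, 0.4, -0.8]
finger_gap: 0.998
gripper_force: 0.0
```

Emit:
move_arm:
  commands: "50 5 0 0 0 1 1; 108 10 0 0 0 2 1; 166 16 0 0 0 3 1; 224 22 0 0 0 4 1; 282 28 0 0 0 5 1"

```text
t: 63.5
tcp_pos: [0.5539, 0.0713, 0.2089]
tool_rot: [0.727, 0.686, -0.001, -0.001]
force: [-0.2, 0.1, 0.1]
finger_gap: 1.003
gripper_force: 0.0
```

```bash
python3 - <<'E'
from h import *
d=snapshot("top")
cream(d["image"]);print("drawer");cream(d["image"],(195,260,335,430))
print(proj(d,CAB(-.093,-.0245,.113)))
go((.592,.344,.2),85.2)
cv2.imwrite("pics/t9.png",cv2.resize(np.ascontiguousarray(d["image"][:,:,::-1][150:270,165:435]),None,fx=2.9,fy=2.9,interpolation=2))
E
```

```text
[212.4 174.7] [42, 4, 62, 12, 386]
[182. 200.] [33, 22, 19, 27, 425]
drawer
[377.8 227.9] [14, 12, 57, 43, 2078]
(np.float64(391.3695875316809), np.float64(225.6911679052119))
shift [267.   24.1  10.5] rot [-0.1 -0.3  1.7]
```

```bash
python3 - <<'E'
from h import *
g=cv2.cvtColor(snapshot("top")["image"],cv2.COLOR_RGB2GRAY)
print(g[222:232,345:410].mean(0).astype(int).tolist())
E
```

```text
[64, 67, 81, 127, 177, 182, 136, 74, 94, 138, 160, 173, 183, 191, 197, 203, 207, 210, 210, 208, 204, 200, 193, 185, 164, 112, 112, 137, 154, 164, 174, 180, 187, 193, 185, 127, 110, 126, 146, 158, 168, 176, 182, 188, 194, 197, 198, 196, 192, 188, 183, 175, 167, 180, 210, 209, 205, 200, 194, 186, 161, 92, 74, 88, 88]
```

Emit:
move_arm:
  commands: "60 5 10 0 0 1 1; 119 10 10 0 0 1.7 1; 178 16 10 0 0 1.7 1; 237 21 10 0 0 1.7 1; 272 23 30 0 0 1.7 1"

```text
t: 64.22
tcp_pos: [0.5946, 0.3421, 0.1803]
tool_rot: [0.737, 0.676, 0.002, 0.001]
force: [0.6, -0.2, 0.1]
finger_gap: 0.997
gripper_force: 0.0
```

Emit:
move_arm:
  commands: "0 0 50 0 0 0 1; 0 0 95 0 0 0 1; 0 0 98 0 0 0 1; 0 0 98 0 0 0 1; 0 0 98 0 0 0 1"

```text
t: 64.85
tcp_pos: [0.5953, 0.34, 0.0841]
tool_rot: [0.737, 0.676, 0.002, 0.001]
force: [-0.4, -0.3, 0.1]
finger_gap: 0.999
gripper_force: 0.0
```

```bash
python3 - <<'E'
from h import *
go((.591,.344,.055),85.2)
E
```

```text
shift [ 3.6 -4.7 29.1] rot [ 0.2 -0.1 -0.2]
```

The intensity profile shows the saddled post spanning px 381–397, over the middle and right posts. Picking the last one.

Emit:
move_arm:
  commands: "3.6 -4.5 9 0 0 0 1; 3.6 -4.5 18 0 0 0 1; 3.6 -4.5 26 0 0 0 1; 3.6 -4.5 29 0 0 0 1; 3.6 -4.5 29.5 0 0 0 0.8"

```text
t: 65.47
tcp_pos: [0.589, 0.3436, 0.0515]
tool_rot: [0.737, 0.676, -0.0, -0.0]
force: [0.8, 0.1, 0.5]
finger_gap: 0.901
gripper_force: 0.0
```

Emit:
move_arm:
  commands: "0 0 0 0 0 0 0.8; 0 0 0.5 0 0 0 0.8; 0 0 0.5 0 0 0 0.4; 0 0 0.5 0 0 0 0.4; 0 0 0.5 0 0 0 0.4"

```text
t: 66.1
tcp_pos: [0.5896, 0.3438, 0.0524]
tool_rot: [0.737, 0.676, 0.0, 0.0]
force: [-0.1, -0.9, 5.6]
finger_gap: 0.751
gripper_force: 55.5
```

Emit:
move_arm:
  commands: "0 0 0 0 0 0 0.2; 0 0 0 0 0 0 0.2; 0 0 0 0 0 0 0.2; 0 0 0 0 0 0 0; 0 0 0 0 0 0 0"

```text
t: 66.72
tcp_pos: [0.5896, 0.3438, 0.0524]
tool_rot: [0.737, 0.676, 0.001, 0.0]
force: [-1.6, 0.3, 5.9]
finger_gap: 0.75
gripper_force: 55.5
```

Emit:
move_arm:
  commands: "0 0 -2.5 0 0 0 0; 0 0 -5 0 0 0 0; 0 0 -7.5 0 0 0 0; 0 0 -10 0 0 0 0; 0 0 -10 0 0 0 0"

```text
t: 67.35
tcp_pos: [0.5893, 0.3438, 0.0617]
tool_rot: [0.737, 0.676, 0.0, 0.0]
force: [0.5, -0.4, -1.8]
finger_gap: 0.747
gripper_force: 55.2
```

Emit:
move_arm:
  commands: "0 -10 0 0 0 0 0; 0 -28 0 0 0 0 0; 0 -48 0 0 0 0 0; 0 -68 0 0 0 0 0; 0 -90 0 0 0 0 0"

```text
t: 67.97
tcp_pos: [0.4981, 0.3515, 0.0615]
tool_rot: [0.737, 0.676, -0.0, -0.0]
force: [0.5, -0.0, -1.9]
finger_gap: 0.752
gripper_force: 55.3
```

Emit:
move_arm:
  commands: "0 -10 0 0 0 0 0; 0 -10 -40 0 0 0 0; 0 -10 -95 0 0 0 0; 0 -10 -150 0 0 0 0; 0 -10 -150 0 0 0 0"

```text
t: 68.6
tcp_pos: [0.4931, 0.3541, 0.2172]
tool_rot: [0.737, 0.676, 0.006, 0.002]
force: [-0.0, 0.1, -2.1]
finger_gap: 0.75
gripper_force: 56.3
```

Emit:
move_arm:
  commands: "-58 9 0 0 0 -1 0; -116 18 0 0 0 -2 0; -174 27 4 0 0 -4 0; -232 36 7 0 0 -5 0; -290 45 7 0 0 -6.5 0"

```text
t: 69.22
tcp_pos: [0.5081, 0.0578, 0.2031]
tool_rot: [0.697, 0.717, -0.001, -0.001]
force: [0.7, 0.2, -1.0]
finger_gap: 0.751
gripper_force: 56.2
```

```bash
python3 - <<'E'
from h import *
p=CAB(-.093,.0245,.20);go(p,91.7)
E
```

```text
shift [-223.2   19.9    3. ] rot [-0.1 -0.  -0.1]
```

Emit:
move_arm:
  commands: "-56 5 3 0 0 0 0; -112 10 3 0 0 0 0; -168 15 3 0 0 0 0; -221 18 3 0 0 0 0; -221 18 40 0 0 0 0"

```text
t: 69.85
tcp_pos: [0.5359, -0.1667, 0.1655]
tool_rot: [0.7, 0.715, 0.001, 0.004]
force: [0.2, 0.7, -2.1]
finger_gap: 0.75
gripper_force: 56.2
```

Emit:
move_arm:
  commands: "0 0 40 0 0 0 0; 0 0 50 0 0 0 0; 0 0 50 0 0 0 0; 0 0 50 0 0 0 0; 0 0 50 0 0 0 0"

```text
t: 70.47
tcp_pos: [0.534, -0.1612, 0.116]
tool_rot: [0.698, 0.717, 0.0, 0.001]
force: [-0.5, -0.3, -1.4]
finger_gap: 0.753
gripper_force: 56.2
```

```bash
python3 - <<'E'
from h import *
p=CAB(-.093,.0245,.0755);go(p,91.7)
E
```

```text
shift [-3.6 -0.2 40.5] rot [ 0.2  0.1 -0.2]
```

Emit:
move_arm:
  commands: "-3.6 0.5 12 0 0 0 0; -3.6 0.5 24 0 0 0 0; -3.6 0.5 33 0 0 0 0; -3.6 0.5 39 0 0 0 0; -3.6 0.5 40 0 0 0 0"

```text
t: 71.1
tcp_pos: [0.5332, -0.1643, 0.0738]
tool_rot: [0.698, 0.716, -0.0, -0.001]
force: [-0.5, -0.0, -1.1]
finger_gap: 0.753
gripper_force: 56.2
```

Emit:
move_arm:
  commands: "0 0 0.5 0 0 0 0; 0 0 1 0 0 0 0; 0 0 1.5 0 0 0 0; 0 0 2 0 0 0 0; 0 0 2 0 0 0 0"

```text
t: 71.72
tcp_pos: [0.5336, -0.1645, 0.0726]
tool_rot: [0.698, 0.716, 0.0, 0.0]
force: [0.5, 0.7, -1.2]
finger_gap: 0.749
gripper_force: 56.2
```

Emit:
move_arm:
  commands: "0 0 0.5 0 0 0 0; 0 0 1 0 0 0 0; 0 0 1.5 0 0 0 0; 0 0 1.5 0 0 0 0; 0 0 1.5 0 0 0 0"

```text
t: 72.35
tcp_pos: [0.5337, -0.1646, 0.0711]
tool_rot: [0.698, 0.716, -0.0, 0.0]
force: [-0.2, -0.5, 0.5]
finger_gap: 0.753
gripper_force: 56.3
```

Emit:
move_arm:
  commands: "0 0 0.5 0 0 0 0; 0 0 1 0 0 0 0; 0 0 1 0 0 0 0; 0 0 1 0 0 0 0; 0 0 1 0 0 0 0"

```text
t: 72.97
tcp_pos: [0.5338, -0.165, 0.0709]
tool_rot: [0.698, 0.716, -0.0, 0.001]
force: [-2.1, -1.4, 5.7]
finger_gap: 0.747
gripper_force: 57.0
```

Contact at 0.071, which puts the post centre at about 0.089. Releasing.

Emit:
move_arm:
  commands: "0 0 -0.5 0 0 0 0; 0 0 -0.5 0 0 0 0.8; 0 0 -0.5 0 0 0 0.8; 0 0 -0.5 0 0 0 0.8; 0 0 -0.5 0 0 0 0.8"

```text
t: 73.6
tcp_pos: [0.5335, -0.1644, 0.0703]
tool_rot: [0.698, 0.716, -0.0, -0.0]
force: [0.0, 0.2, -0.2]
finger_gap: 0.898
gripper_force: 0.0
```

Emit:
move_arm:
  commands: "0 0 -15 0 0 0 0.8; 0 0 -50 0 0 0 0.8; 0 0 -100 0 0 0 0.8; 0 0 -140 0 0 0 0; 0 0 -140 0 0 0 -1"

```text
t: 74.22
tcp_pos: [0.5361, -0.1657, 0.2153]
tool_rot: [0.698, 0.716, 0.001, 0.005]
force: [-0.7, -0.3, -0.8]
finger_gap: 0.49
gripper_force: 0.0
```

Emit:
move_arm:
  commands: "0 -50 0 0 0 0 -1; 0 -105 0 0 0 0 -1; 0 -155 0 0 0 0 -1; 60 -155 0 0 0 0 -1; 120 -155 0 0 0 0 -1"

```text
t: 74.85
tcp_pos: [0.3744, -0.0486, 0.2104]
tool_rot: [0.7, 0.714, 0.0, -0.0]
force: [0.6, 0.6, 0.0]
finger_gap: 0.002
gripper_force: 0.0
```

```bash
python3 - <<'E'
from h import *
d=snapshot("top"); s=snapshot("scene")
print(telemetry.sense()["tcp_pos"])
go((.36,-.19,.2),91.7)
a=cv2.resize(np.ascontiguousarray(d["image"][:,:,::-1][180:260,335:435]),None,fx=3.9,fy=3.9,interpolation=2)
b=cv2.resize(np.ascontiguousarray(s["image"][:,:,::-1][160:260,210:335]),(390,312),interpolation=2)
cv2.imwrite("pics/t10.png",np.hstack([a,b]))
g=cv2.cvtColor(d["image"],cv2.COLOR_RGB2GRAY)
print(g[222:232,345:410].mean(0).astype(int).tolist())
E
```

```text
[ 0.37195724 -0.04342557  0.20984697]
shift [-146.2  -16.6    9.4] rot [-0.3 -0.2  0.1]
[64, 67, 81, 127, 176, 181, 135, 73, 94, 137, 158, 172, 182, 190, 196, 203, 199, 161, 125, 138, 160, 172, 182, 190, 196, 203, 207, 208, 209, 207, 203, 200, 195, 187, 174, 143, 112, 124, 145, 157, 167, 175, 181, 187, 193, 196, 197, 195, 191, 186, 181, 174, 165, 179, 209, 208, 204, 199, 193, 184, 160, 92, 72, 88, 88]
```

View pics/t10.png

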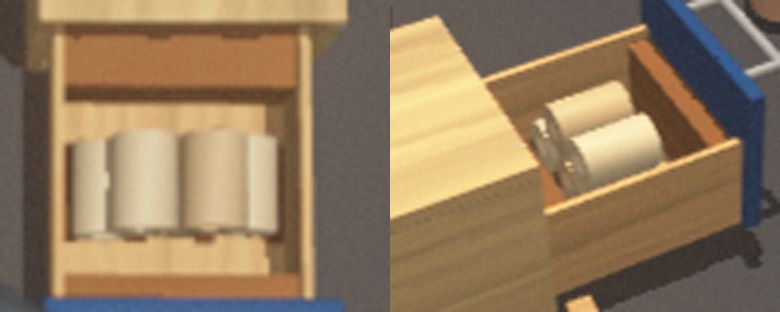

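The pyramid stands: two posts saddled on three, parallel, all inside the well (left crop, 70–278 × 130–235). I'll grip the handle again to shut the drawer in a controlled way.

Emit:
move_arm:
  commands: "-40 5 0 0 0 0 -0.06; -90 10 0 0 0 0 -0.06; -135 14 0 0 0 0 -0.06; -148 15 0 0 0 0 -0.06; -148 15 0 0 0 0 -0.06"

```text
t: 75.58
tcp_pos: [0.3938, -0.1965, 0.2101]
tool_rot: [0.698, 0.716, 0.0, -0.001]
force: [-0.9, 0.0, 0.0]
finger_gap: 0.473
gripper_force: 0.0
```

Emit:
move_arm:
  commands: "0 0 10 0 0 0 -0.06; 0 0 20 0 0 0 -0.06; 0 0 20 0 0 0 -0.06; 0 0 20 0 0 0 -0.06; 0 0 20 0 0 0 -0.06"

```text
t: 76.2
tcp_pos: [0.3946, -0.1961, 0.1907]
tool_rot: [0.698, 0.716, 0.0, 0.0]
force: [-0.1, -0.3, -0.5]
finger_gap: 0.471
gripper_force: 0.0
```

```bash
python3 - <<'E'
from h import *
go((.3915,-.1926,.098),91.7)
E
```

```text
shift [ 3.7 -3.1 92.7] rot [ 0.   0.  -0.2]
```

Emit:
move_arm:
  commands: "3.5 -3 15 0 0 0 -0.06; 3.5 -3 45 0 0 0 -0.06; 3.5 -3 70 0 0 0 -0.06; 3.5 -3 88 0 0 0 -0.06; 3.5 -3 92 0 0 0 -0.06"

```text
t: 76.82
tcp_pos: [0.391, -0.1925, 0.0978]
tool_rot: [0.698, 0.716, -0.0, -0.001]
force: [1.1, 0.3, -0.0]
finger_gap: 0.471
gripper_force: 0.0
```

Emit:
move_arm:
  commands: "0 0 0 0 0 0 -1; 0 0 0 0 0 0 -1; 0 0 0 0 0 0 -1; 0 0 0 0 0 0 -1; 0 0 0 0 0 0 -1"
  grip_force: 30

```text
t: 77.45
tcp_pos: [0.3922, -0.1933, 0.0992]
tool_rot: [0.698, 0.716, 0.0, 0.001]
force: [1.2, 1.1, 5.8]
finger_gap: 0.1
gripper_force: 29.7
```

Emit:
move_arm:
  commands: "0 5 0 0 0 0 -1; 0 14 0 0 0 0 -1; 0 26 0 0 0 0 -1; 0 38 0 0 0 0 -1; 0 50 0 0 0 0 -1"

```text
t: 78.08
tcp_pos: [0.441, -0.1922, 0.0992]
tool_rot: [0.697, 0.717, -0.001, 0.0]
force: [-2.7, -1.7, 6.7]
finger_gap: 0.103
gripper_force: 29.9
```

Emit:
move_arm:
  commands: "0 12 0 0 0 0 -1; 0 24 0 0 0 0 -1; 0 36 0 0 0 0 -1; 0 48 0 0 0 0 -1; 0 60 0 0 0 0 -1"

```text
t: 78.7
tcp_pos: [0.5009, -0.1908, 0.0993]
tool_rot: [0.697, 0.717, -0.001, 0.0]
force: [-2.4, -2.9, 5.7]
finger_gap: 0.101
gripper_force: 29.9
```

Emit:
move_arm:
  commands: "0 11 0 0 0 0 -1; 0 22 0 0 0 0 -1; 0 33 0 0 0 0 -1; 0 43 0 0 0 0 -1; 0 50 0 0 0 0 -1"

```text
t: 79.32
tcp_pos: [0.5511, -0.1897, 0.0993]
tool_rot: [0.697, 0.717, -0.001, 0.001]
force: [-2.2, -3.4, 5.9]
finger_gap: 0.104
gripper_force: 29.8
```

Emit:
move_arm:
  commands: "0 4 0 0 0 0 -1; 0 8 0 0 0 0 -1; 0 12 0 0 0 0 -1; 0 15 0 0 0 0 -1; 0 17 0 0 0 0 -1"

```text
t: 79.95
tcp_pos: [0.5678, -0.1894, 0.0993]
tool_rot: [0.698, 0.717, -0.001, 0.0]
force: [-1.4, -3.1, 5.7]
finger_gap: 0.104
gripper_force: 29.8
```

Emit:
move_arm:
  commands: "0 1 0 0 0 0 -1; 0 2 0 0 0 0 -1; 0 3 0 0 0 0 -1; 0 4 0 0 0 0 -1; 0 4 0 0 0 0 -1"

```text
t: 80.58
tcp_pos: [0.5712, -0.1893, 0.0993]
tool_rot: [0.697, 0.717, -0.001, 0.0]
force: [-2.4, -3.1, 5.8]
finger_gap: 0.104
gripper_force: 29.9
```

Emit:
move_arm:
  commands: "0 1 0 0 0 0 -1; 0 2 0 0 0 0 -1; 0 2 0 0 0 0 -1; 0 2 0 0 0 0 -1; 0 2 0 0 0 0 -1"

```text
t: 81.2
tcp_pos: [0.5711, -0.1892, 0.0993]
tool_rot: [0.697, 0.717, -0.003, -0.002]
force: [-6.6, -3.9, 8.9]
finger_gap: 0.103
gripper_force: 30.1
```

Stopped, with the force rising, at 0.571, which means shut. Releasing and backing away upwards.

Emit:
move_arm:
  commands: "0 -1 0 0 0 0 -1; 0 -1.5 0 0 0 0 -0.06; 0 -1.5 0 0 0 0 -0.06; 0 -1.5 0 0 0 0 -0.06; 0 -1.5 0 0 0 0 -0.06"

```text
t: 81.82
tcp_pos: [0.5727, -0.1877, 0.0983]
tool_rot: [0.698, 0.716, -0.0, -0.0]
force: [0.6, -0.2, 0.6]
finger_gap: 0.471
gripper_force: 0.0
```

Emit:
move_arm:
  commands: "0 0 -15 0 0 0 -0.06; 0 0 -50 0 0 0 -0.06; 0 0 -100 0 0 0 -0.06; 0 -40 -120 0 0 0 -0.06; 0 -90 -120 0 0 0 -0.06"

```text
t: 82.45
tcp_pos: [0.4842, -0.1915, 0.2218]
tool_rot: [0.697, 0.717, 0.001, 0.004]
force: [0.5, -0.4, -0.1]
finger_gap: 0.475
gripper_force: 0.0
```

Emit:
move_arm:
  commands: "-50 -30 0 0 0 0 -0.06; -100 -30 0 0 0 0 -0.06; -120 -30 0 0 0 0 -0.06; -120 -30 0 0 0 0 -0.06; -120 -30 0 0 0 0 -0.06"

```text
t: 83.08
tcp_pos: [0.4558, -0.3093, 0.2184]
tool_rot: [0.697, 0.717, 0.0, -0.001]
force: [-0.4, 0.2, -0.4]
finger_gap: 0.469
gripper_force: 0.0
```

```bash
python3 - <<'E'
from h import *
d=snapshot("top"); s=snapshot("scene")
a=cv2.resize(np.ascontiguousarray(d["image"][:,:,::-1][80:340,300:480]),(415,600),interpolation=2)
b=cv2.resize(np.ascontiguousarray(s["image"][:,:,::-1][120:300,130:245]),(383,600),interpolation=2)
cv2.imwrite("pics/t11.png",np.hstack([a,b]))
E
```

```text
(no output)
```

View pics/t11.png

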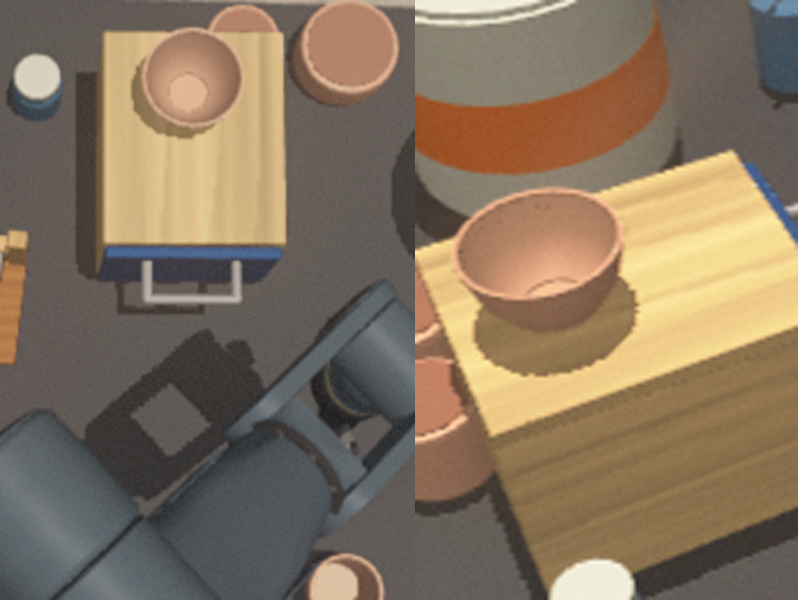

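The panel sits flush against the cabinet (left crop, row 250), the cup stands upright at crop (345,590), and the arm is clear. Handing in.

```bash
python3 -c "
from station import ticket; print(ticket.sign_off())"
```

```text
the job is handed in; nothing more can be done
None
```

I stacked all five posts in the drawer as a pyramid (three in the grooves, two saddled on top), shut the drawer, and handed the job in at about 83 s. The cup was upright in the last picture and the arm never went near the beaker; sign-off returned no verdict, and I could not see the pyramid once the drawer was shut.

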